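Move the filler pebbles from a snap-lid box into a glass vase

TASK

Press the release button on the front of the wooden box so that its lid springs fully open, and drop every pebble from the box into the clear glass vase through its neck. When all the pebbles are in the vase, push the lid shut until it latches and stays shut; leave the vase standing upright on the desk and do not disturb the mug or the two ceramic vases.

Things in the scene. Friction and masses are not known exactly. Their poses are not given: they have to be found in the camera images.
- case: plywood box, fixed, 145 mm along its x, 230 mm along its y, walls 45 mm high and 5 mm thick, inner floor 5 mm above the desk; origin at the centre of its underside. Its lid is hinged on its +x wall (away from the robot); on its -x face stands a black latch block reaching 52 mm out, 60 mm wide and 62 mm high, with the button on top.
- release (a joint): round aluminium push button, 28 mm across, on the latch block; value in m, 0 up, 0.006 fully down; sprung, 5 N fully down. It draws back a steel tongue, 30 mm wide, that hooks 4.5 mm over the middle of the lid's front edge and stands 14 mm above the lid; the lid is let go at about 0.005. The tongue snaps back over the lid by itself.
- release_top (a point): centre of the top face of the release button, 80 mm above the desk, 34 mm in front of (-x of) the box's front face; its axes are those of the box
- lid (a joint): lid angle in rad: 0 pressed fully shut, about 0.01 at rest latched, 1.9 open at its stop (19 degrees back past upright, away from the robot). Plywood plate 145 x 230 x 6 mm, 0.15 kg; shut, its top is 51.5 mm above the desk. A spring always pushes it open, about 1 N at the free edge; it opens in about a second. To latch it, push it fully down near the free edge: 8 to 15 N at the end, past the sloped tongue.
- lid_hinge (a point): on the lid's hinge line, middle of its width, 72.5 mm towards +x from the box's centre, 45.5 mm above the desk. Turns with the lid: its x axis points from the free edge to the hinge, its z axis out of the lid's outer face (up when shut).
- lid_edge (a point): middle of the lid's free edge on its outer face, 145 mm from the hinge; axes as lid_hinge
- vase: clear glass vase, loose, 0.8 kg or so, 140 mm tall, belly 110 mm across, straight neck 50 mm outside and 42 mm inside from 112 to 140 mm height, inner floor 8 mm up with a 20 mm high cone in its middle; origin at the centre of its underside, z up along its axis
- vase_mouth (a point): centre of the vase's mouth, level with the rim, 140 mm above its underside
- pebble1: smooth grey pebble, a flat round of 29 mm diameter and 18 mm thickness, about 25 g, at the start lying flat on the floor of the box; may be absent (None); origin at the centre of its underside, z along its axis
- pebble2: smooth grey pebble, a flat round of 29 mm diameter and 18 mm thickness, about 25 g, at the start lying flat on the floor of the box; may be absent (None); origin at the centre of its underside, z along its axis
- pebble3: smooth grey pebble, a flat round of 29 mm diameter and 18 mm thickness, about 25 g, at the start lying flat on the floor of the box; may be absent (None); origin at the centre of its underside, z along its axis
- pebble4: smooth grey pebble, a flat round of 29 mm diameter and 18 mm thickness, about 25 g, at the start lying flat on the floor of the box; may be absent (None); origin at the centre of its underside, z along its axis
- pebble5: smooth grey pebble, a flat round of 29 mm diameter and 18 mm thickness, about 25 g, at the start lying flat on the floor of the box; may be absent (None); origin at the centre of its underside, z along its axis
- pebble6: smooth grey pebble, a flat round of 29 mm diameter and 18 mm thickness, about 25 g, at the start lying flat on the floor of the box; may be absent (None); origin at the centre of its underside, z along its axis
- round_vase: a round blue glazed ceramic vase, 90 mm wide, 100 mm tall, a bystander, loose; origin at the centre of its underside
- tall_vase: a white ceramic bottle vase, 76 mm wide, 160 mm tall, a bystander, loose; origin at the centre of its underside
- mug: a white ceramic mug, 80 mm wide, 90 mm tall, a bystander, loose; origin at the centre of its underside

How it is judged (in metres and radians):
On the way, in this order (a step that is already met when the one before it is completed fails the run):
1. the lid has sprung open to its stop (value of joint lid above 1.8 rad), for 0.2 s.
2. every pebble is inside the vase (horizontal distance between each of pebble1, pebble2, pebble3, pebble4, pebble5, pebble6 and vase below 0.052 m and z of each of pebble1, pebble2, pebble3, pebble4, pebble5, pebble6 in the frame of vase below 0.1 m), for 0.2 s.
3. the lid is shut again (value of joint lid below 0.06 rad), for 0.2 s.
At the end, for the whole second after the job is handed in: Every pebble that is present lies inside the vase (below its neck, within 52 mm of its axis), the lid is shut and latched (under 0.06 rad) with the button back up (less than 3 mm down), and the vase stands upright (within 0.1 rad) at rest on the desk (all of step 2 and value of joint lid below 0.06 rad and value of joint release below 0.003 m and angle between vase's own z axis and vertical below 0.1 rad and height (world z) of vase below 0.01 m and linear speed of vase below 0.02 m/s); the robot touches nothing.
It fails at once if a bystander (the mug or a ceramic vase) is moved more than 30 mm or tipped (distance of any of round_vase, tall_vase, mug from where it was at the start of the episode above 0.03 m or angle between any of round_vase, tall_vase, mug's own z axis and vertical above 0.4 rad).
Of pebble1, pebble2, pebble3, pebble4, pebble5, pebble6 only 4 to 6 are there at a start; the rules pass over those that are not, and their reading is None.
At some moment in a run one of vase may be knocked a few centimetres aside while the robot is not near it.
Once in a run the grip may slacken for a moment while it holds something.
It also fails if it takes over 210 s, if anything falls off the work surface, if the arm or the gripper's body presses on something with over 40 N, if the wrist force passes 120 N, or if a joint passes its speed limit or range.

ROBOT

A 6-joint arm with a two-finger parallel gripper is mounted at the origin on the work surface. World frame = base frame: x ahead of the robot, y to its left, z up, the work surface at z = 0. Lengths are in m, angles in degrees, forces in N, time in s.
With the tool pointing down it reaches from about 0.4 to 0.825 m from the base axis. Payload 7 kg.
Tool frame: the origin (TCP) lies midway between the tips of the shut fingers; the grasp point (between the pads) lies r.grasp_offset behind it (r.grasp_offset is the distance from the TCP to the grasp point, in m); z points along the fingers, y is the direction in which the jaws open and shut (so a half turn about z gives the same grasp; the last joint's range is limited). The gripper opens to 88 mm and grips with 3 to 60 N. Pads are 19 mm wide; open, the fingers measure 130 mm over their backs; the gripper's body (78 mm by 193 mm) begins 47 mm behind the grasp point.
Start: joints at [90.418, 20.546, 0.682, 0, -70.136, -16.507], TCP at [0.187, 0.649, 0.227] pointing down, gripper open.
Joint ranges: [-176.03, 176.03], [-82.01, 121.73], [-58.28, 71.71], [-173.87, 95.51], [-174.79, -0.11], [-173.66, 173.66]. Speed limits (degrees/s): [136.94, 136.94, 172.46, 180, 180, 180].

INTERFACE

Orientations are given as [roll, pitch, yaw] about the fixed x, y, z axes, in that order (R = Rz(yaw) Ry(pitch) Rx(roll)).
In Python, from plant import status, imaging, r gives the robot as it stands.
- The arm moves only by the tool apply_moves, never from a script. Its argument "moves" is a list of rows, each a list of 6 numbers: the shift along the tool's x, y, z in units of 200 mm (1.0 is 200 mm), then the turn, a rotation vector about the tool's x, y, z in units of 90 degrees (1.0 is 90 degrees). In form: [[tx, ty, tz, rx, ry, rz], ...]. A call has 1 to 12 rows; each row is the pose to reach, as a shift and turn from the pose measured when the call began, along the tool's axes at that moment; what a row does not reach only later rows make up. A row lasts 1/8 s, in which the tool goes at most 62.5 mm and 10.7 degrees, less where a joint would pass 70% of its speed; a pose out of reach is approached as far as the arm can. A call with a number of a shift or a turn outside -1 to 1 is refused whole. A call with a gripper value outside its range is refused whole. "hand" is the closure, from -1 (fully open) to 1 (shut), set as the call begins (left out, the last holds). The fingers move at their own pace and stop on an object; "grip_force" is the grip in N (left out, the last holds). Time passes only in rows, so rows that repeat a pose let the fingers close. It gives the time, the measured TCP pose, the force and the opening at its end, in the units of the state.
- status.get_state(): the state, without advancing time (a new reading comes with each control period).
- imaging.capture(name): name is "side" or "top" or "wrist"; returns (picture, depth): 400x640x3 uint8, blue, green, red; 400x640 float32, m along the optical axis (not along the pixel's ray), 0 where there is no reading.
- imaging.camera_info(name): a dict with "fx", "fy", "cx", "cy" (pixels), "T" (4x4, takes a point from camera to world coordinates). Camera axes: x right, y up, looking along -z (the intrinsics and any distortion apply to the point x, -y, -z); pixel columns grow to the right and rows downward; lengths in m; the calibration is good to about 2 mm. A picture is of the moment at which its call begins: read the wrist's pose just before it. camera_info takes no time and is no camera call; for the wrist camera it gives the pose at the moment of the call.
- r.close_job(): hands the job in, once; it reports no verdict.
The state is a dict: "time_s": time; "joints": joint angles; "qd": joint speeds; "joint_torque": joint torques, N m; "tcp_pos": TCP position; "eef_rot": TCP orientation; "contact_force": force on the tool from outside, world axes, zero at the start; "moment": the same for the moment, N m; "gripper_width": finger opening in m.
Only numpy, scipy, OpenCV 4.12 (cv2) and the standard library are available. Lean on these libraries where they do the work, as an engineer would, in place of code of your own. Each camera call takes 0.05 s, during which the arm holds its last target.

## Working session

There is one attempt and no reset: what is moved stays moved. The work goes in short steps, Python scripts to look and compute and a tool call to move; the robot and the scene stay as the last step left them, time stands still between calls to the robot, and variables do not carry over. Pictures are saved under pics/ and viewed, and the job is handed in when it is done.

Besides the shell and the picture viewer there is one more tool, called after ">>>" by a JSON object that holds its "method" and its "body". apply_moves: Moves the arm, as the interface text tells. Its arguments: {"type":"object","properties":{"moves":{"type":"array","items":{"type":"array","items":{"type":"number"}}},"hand":{"type":"number"},"grip_force":{"type":"number"}},"required":["moves"]}

```bash
ls; mkdir -p pics; python3 - <<'E'
from plant import status, imaging, r
import cv2
print(status.get_state(), r.grasp_offset)
for n in ["side","top","wrist"]:
    im,d=imaging.capture(n); cv2.imwrite(f"pics/{n}0.png",im)
    i=imaging.camera_info(n); print(n,i)
E
```

```text
pics
{'time_s': 0.0, 'joints': array([ 9.04191143e+01,  2.05903910e+01,  6.32582517e-01, -2.04971592e-02,
       -7.01359836e+01, -1.65071718e+01]), 'qd': array([-0.05003121, -0.09456373,  0.03337959, -0.11878849,  0.04126757,
        0.12283057]), 'joint_torque': array([-8.63951955e-04, -5.82716918e+01,  2.93047106e+01,  6.99704289e+00,
        6.87337102e-03, -1.72168834e-04]), 'tcp_pos': array([0.18693722, 0.64807413, 0.22562424]), 'eef_rot': array([ 1.79904598e+02, -8.17787600e-03, -1.60950312e+01]), 'contact_force': array([ 0.11025303, -0.88451236, -0.57998786]), 'moment': array([-0.00488176, -0.01776336, -0.02455635]), 'gripper_width': 0.08769446878977302} 0.0188
side {'fx': 442.8193837274547, 'fy': 442.8193837274547, 'cx': 318.4744746990535, 'cy': 205.66805642866734, 'T': array([[ 0.98608991,  0.11828311, -0.11677237,  0.39392984],
       [-0.16554904,  0.7616571 , -0.62647584, -0.71802678],
       [ 0.014839  ,  0.63709306,  0.77064404,  0.99021945],
       [ 0.        ,  0.        ,  0.        ,  1.        ]])}
top {'fx': 450.48513240644763, 'fy': 450.48513240644763, 'cx': 322.14793292286566, 'cy': 192.66772862699867, 'T': array([[ 6.51881199e-04,  9.80732839e-01, -1.95352691e-01,
         2.70352732e-01],
       [-9.99772619e-01,  4.80292254e-03,  2.07760173e-02,
         1.97658544e-02],
       [ 2.13139862e-02,  1.95294728e-01,  9.80512969e-01,
         1.33365939e+00],
       [ 0.00000000e+00,  0.00000000e+00,  0.00000000e+00,
         1.00000000e+00]])}
wrist {'fx': 333.99414016137274, 'fy': 333.99414016137274, 'cx': 319.85026894914336, 'cy': 194.18225908441167, 'T': array([[-0.27549926,  0.93205391,  0.23532034,  0.24946161],
       [-0.96129865, -0.26768944, -0.06517105,  0.62976642],
       [ 0.00224984, -0.2441677 ,  0.96973041,  0.38346028],
       [ 0.        ,  0.        ,  0.        ,  1.        ]])}
```

View pics/side0.png

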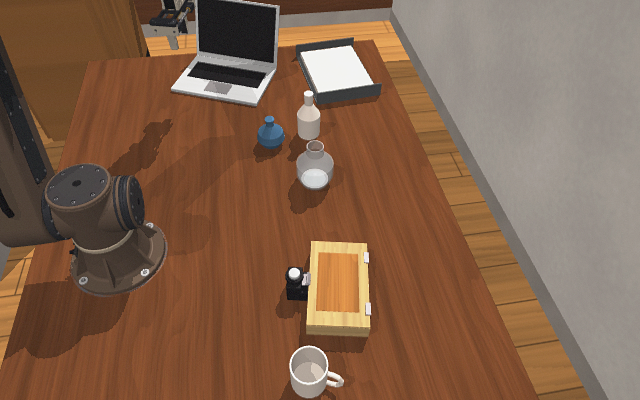

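View pics/top0.png

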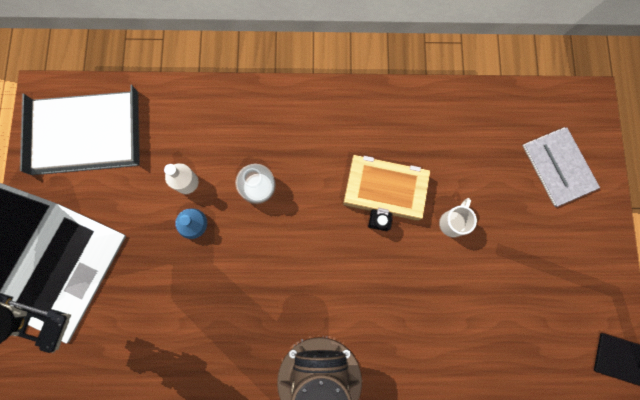

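The top view shows the box at about (387,187) with its button at (382,220), the glass vase at (256,184), the mug at (458,220), the blue vase at (190,223) and the white bottle at (180,178). Next I'll measure these.

```bash
cat > h.py <<'E'
import numpy as np, cv2
from plant import status, imaging, r
from scipy.spatial.transform import Rotation as R
def ray(i,u,v):
    d=np.array([(u-i['cx'])/i['fx'],-(v-i['cy'])/i['fy'],-1.0]); T=i['T']
    return T[:3,3],T[:3,:3]@d
def onz(i,u,v,z):
    o,d=ray(i,u,v); return o+d*(z-o[2])/d[2]
def proj(i,p):
    q=i['T'][:3,:3].T@(np.array(p)-i['T'][:3,3]); return i['cx']+i['fx']*q[0]/-q[2], i['cy']-i['fy']*q[1]/-q[2]
def two(i1,p1,i2,p2):
    o1,d1=ray(i1,*p1);o2,d2=ray(i2,*p2);d1/=np.linalg.norm(d1);d2/=np.linalg.norm(d2)
    A=np.c_[d1,-d2];t=np.linalg.lstsq(A,o2-o1,rcond=None)[0]
    a=o1+t[0]*d1;b=o2+t[1]*d2;return (a+b)/2,np.linalg.norm(a-b)
def cloud(i,d):
    v,u=np.mgrid[:d.shape[0],:d.shape[1]]
    P=np.stack([(u-i['cx'])/i['fx']*d,-(v-i['cy'])/i['fy']*d,-d],-1)
    return P@i['T'][:3,:3].T+i['T'][:3,3]
def pose():
    s=status.get_state();return np.array(s['tcp_pos']),R.from_euler('xyz',s['eef_rot'],degrees=True)
def move_to(p,rot=None):
    p0,R0=pose(); t=R0.inv().apply(np.array(p)-p0)/0.2
    w=np.zeros(3) if rot is None else np.degrees((R0.inv()*rot).as_rotvec())/90
    return np.round(np.r_[t,w],4)
def down(yaw): return R.from_euler('xyz',[180,0,yaw],degrees=True)
E
python3 - <<'E'
from h import *
for n in ["top","side"]:
    im,d=imaging.capture(n); i=imaging.camera_info(n); P=cloud(i,d)
    x0,y0,x1,y1={"top":(150,130,500,250),"side":(230,80,400,400)}[n]
    cv2.imwrite(f"pics/{n}z.png",cv2.resize(im[y0:y1,x0:x1],None,fx=2.2 if n=="top" else 1.8,fy=2.2 if n=="top" else 1.8,interpolation=cv2.INTER_CUBIC))
    hsv=cv2.cvtColor(im,cv2.COLOR_BGR2HSV)
    m=(P[...,2]>0.045)&(P[...,2]<0.058)&(P[...,0]>0.4)&(P[...,1]<0.1)&(hsv[...,1]>60)
    nl,l,st,c=cv2.connectedComponentsWithStats(m.astype(np.uint8))
    for k in np.argsort(-st[1:,4])[:2]+1:
        pts=P[l==k][:,:2].astype(np.float32); print(n,st[k],P[l==k].mean(0),cv2.minAreaRect(pts*1000))
    mb=(P[...,2]>0.07)&(P[...,2]<0.09)&(P[...,0]>0.4)&(P[...,1]<0.1)&(P[...,1]>-0.2)
    print("button", mb.sum(), P[mb].mean(0), np.median(P[mb],0))
    for nm,reg in dict(vase=(256,184),mug=(458,220),tall=(180,178),rnd=(190,223)).items():
        if n=="top":
            u,v=reg; w=P[v-25:v+25,u-25:u+25].reshape(-1,3); w=w[w[:,2]>0.02]
            print(nm,len(w),w.min(0),w.max(0))
E
```

```text
top [ 345  155   85   63 3598] [ 0.54540459 -0.19733393  0.05290283] ((548.3287353515625, -198.58489990234375), (230.80633544921875, 147.21502685546875), 78.1580581665039)
top [388 228   3   2   3] [ 0.42164634 -0.19930307  0.05046897] ((421.4551696777344, -199.3550567626953), (1.1818790435791016, 4.050331115722656), 21.261011123657227)
button 177 [ 0.44254606 -0.17528585  0.07864424] [ 0.44205979 -0.17447704  0.0775289 ]
vase 1122 [0.27035273 0.01976585 0.02020842] [0.60469069 0.23916378 1.33365939]
mug 618 [ 0.27035273 -0.44001742  0.02002332] [0.51109517 0.01976585 1.33365939]
tall 731 [0.27035273 0.01976585 0.02054242] [0.60581621 0.43630082 1.33365939]
rnd 775 [0.27035273 0.01976585 0.02293744] [0.48270334 0.4100478  1.33365939]
side [ 306  241   65   88 4951] [ 0.54134827 -0.2053937   0.05409141] ((544.1641235351562, -195.48793029785156), (233.39686584472656, 145.18789672851562), 78.43523406982422)
side [286 289   1   2   2] [ 0.41718125 -0.19698932  0.04983629] ((417.1812744140625, -196.98931884765625), (1.69675612449646, 0.0), 94.2279052734375)
button 262 [ 0.51834513 -0.15810553  0.07949581] [ 0.44071748 -0.1779637   0.07793257]
```

View zooms.

View pics/topz.png

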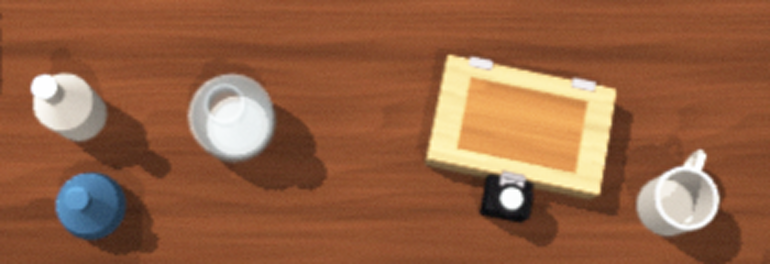

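View pics/sidez.png

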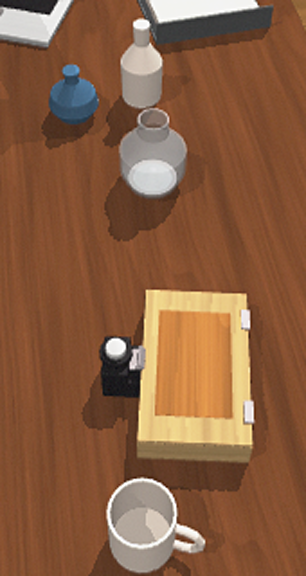

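```bash
python3 - <<'E'
from h import *
i,j=imaging.camera_info("top"),imaging.camera_info("side")
print(two(i,(256,178),j,(315,146)))
im,d=imaging.capture("top");print(d[150:215:5,256],d[184,230:285:5])
E
```

```text
(array([0.54527234, 0.17198376, 0.15536485]), np.float64(0.0019528804449843455))
[1.3835595 1.3809458 1.3777905 1.2832185 1.2257742 1.3581734 1.3471849
 1.2264509 0.        1.2634587 1.2806927 1.3495014 1.3467976] [1.362764  1.3584948 1.2679474 1.2480478 1.2119334 1.2176611 1.2482642
 1.2563857 1.2743951 1.3135072 1.362743 ]
```

```bash
python3 - <<'E'
from h import *
p0,R0=pose()
for p in [(0.28,0.49,0.25),(0.40,0.33,0.25),(.45,.15,.25),(.45,-.04,.25),(.436,-.174,.15)]:
    p=np.array(p);print(np.round(R0.inv().apply(p-p0)/.2,3), np.linalg.norm(p-p0)); p0=p
i,j=imaging.camera_info("top"),imaging.camera_info("side")
print(two(i,(252.7,177.3),j,(315.5,147.8)),onz(i,252.7,177.3,.14),onz(j,315.5,147.8,.14))
E
```

```text
[ 0.666  0.632 -0.118] 0.1851904128197622
[0.798 0.602 0.   ] 0.19999999999999998
[0.49  0.795 0.   ] 0.18681541692269407
[0.263 0.913 0.001] 0.19
[0.118 0.663 0.5  ] 0.16778557744931474
(array([0.54985349, 0.18307325, 0.13831525]), np.float64(0.0005491513388610949)) [0.54974073 0.18286671 0.14      ] [0.54926741 0.1812084  0.14      ]
```

>>> {"method": "apply_moves", "body": {"moves": [[0.3, 0.3, -0.03, 0, 0, 0], [0.6, 0.6, -0.06, 0, 0, 0], [0.65, 0.63, -0.12, 0, 0, 0], [0.67, 0.63, -0.12, 0, 0, 0]], "hand": 1}}

```text
time_s: 0.8
tcp_pos: [0.2825, 0.488, 0.2525]
eef_rot: [-179.9, -0.0, -16.2]
contact_force: [0.4, 0.4, -0.0]
gripper_width: 0.0533
```

>>> {"method": "apply_moves", "body": {"moves": [[0.27, 0.2, 0, 0, 0, 0], [0.53, 0.4, 0, 0, 0, 0], [0.8, 0.6, 0, 0, 0, 0], [0.8, 0.6, 0, 0, 0, 0]]}}

```text
time_s: 1.3
tcp_pos: [0.4039, 0.3261, 0.2522]
eef_rot: [-179.9, -0.0, -16.4]
contact_force: [-0.1, -0.3, 0.4]
gripper_width: 0.0129
```

>>> {"method": "apply_moves", "body": {"moves": [[0.16, 0.27, 0, 0, 0, 0], [0.33, 0.53, 0, 0, 0, 0], [0.49, 0.8, 0, 0, 0, 0], [0.49, 0.8, 0, 0, 0, 0]]}}

```text
time_s: 1.8
tcp_pos: [0.4532, 0.1425, 0.2518]
eef_rot: [-179.9, -0.0, -16.6]
contact_force: [0.1, 0.2, -0.6]
gripper_width: 0.0003
```

>>> {"method": "apply_moves", "body": {"moves": [[0.09, 0.3, 0, 0, 0, 0], [0.18, 0.6, 0, 0, 0, 0], [0.26, 0.91, 0, 0, 0, 0], [0.26, 0.91, 0, 0, 0, 0]]}}

```text
time_s: 2.3
tcp_pos: [0.4509, -0.0488, 0.2512]
eef_rot: [-179.9, 0.0, -16.8]
contact_force: [-0.1, 0.6, 0.9]
gripper_width: 0.0004
```

>>> {"method": "apply_moves", "body": {"moves": [[0.04, 0.22, 0.16, 0, 0, 0], [0.08, 0.44, 0.33, 0, 0, 0], [0.12, 0.66, 0.5, 0, 0, 0], [0.12, 0.66, 0.5, 0, 0, 0], [0.12, 0.66, 0.5, 0, 0, 0]]}}

```text
time_s: 2.92
tcp_pos: [0.4368, -0.181, 0.151]
eef_rot: [-179.9, 0.0, -16.8]
contact_force: [1.2, -0.7, 0.8]
gripper_width: 0.0002
```

```bash
python3 - <<'E'
from h import *
p0,R0=pose();print(p0,R0.as_euler('xyz',degrees=True),status.get_state()['joints'])
print(move_to((.4395,-.1745,.090),down(-12)))
im,d=imaging.capture("wrist");cv2.imwrite("pics/w1.png",im)
E
```

```text
[ 0.43681973 -0.18098067  0.15101895] [-1.79876394e+02  7.35455763e-03 -1.67748004e+01] [  1.32181791   5.21113269 -30.17348171  -0.14697114 -54.58407067
  71.98851202]
[ 0.0035 -0.0342  0.3052 -0.0014  0.     -0.0531]
```

View pics/w1.png

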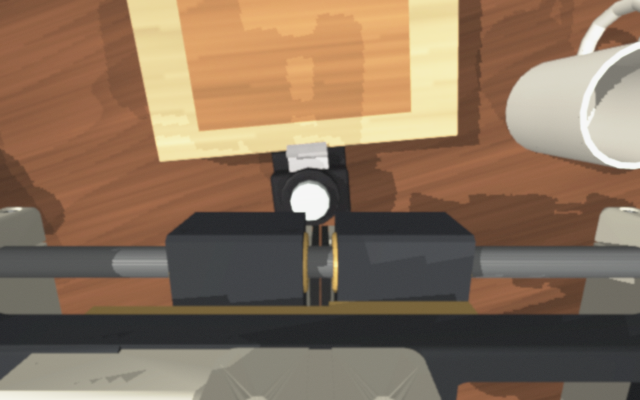

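```bash
python3 - <<'E'
from h import *
i=imaging.camera_info("wrist")
print(onz(i,310,201,.08))
a,b=onz(i,160,160,.0515),onz(i,457,136,.0515); print(a,b,np.linalg.norm(a-b),np.degrees(np.arctan2(*(a-b)[:2])))
E
```

```text
[ 0.44131054 -0.17547571  0.08      ]
[ 0.49891171 -0.07047713  0.0515    ] [ 0.45118653 -0.29470204  0.0515    ] 0.22924768982023716 12.015819419057786
```

>>> {"method": "apply_moves", "body": {"moves": [[0.003, -0.028, 0.15, 0, 0, -0.05], [0.003, -0.028, 0.3, 0, 0, -0.05], [0.003, -0.028, 0.34, 0, 0, -0.05], [0.003, -0.028, 0.36, 0, 0, -0.05], [0.003, -0.028, 0.38, 0, 0, -0.05], [0.003, -0.028, 0.39, 0, 0, -0.05], [0.003, -0.028, 0.395, 0, 0, -0.05], [0.003, -0.028, 0.395, 0, 0, -0.05]]}}

```text
time_s: 3.98
tcp_pos: [0.4406, -0.1751, 0.0774]
eef_rot: [-179.8, -0.3, -12.1]
contact_force: [-17.0, 13.8, 51.9]
gripper_width: 0.0006
```

```bash
python3 - <<'E'
from h import *
print(status.get_state()['tcp_pos'],status.get_state()['contact_force'])
im,d=imaging.capture("side");cv2.imwrite("pics/s2.png",im)
E
```

```text
[ 0.4405893  -0.17510361  0.0774036 ] [-16.99389358  13.81193092  51.90692803]
```

View pics/s2.png

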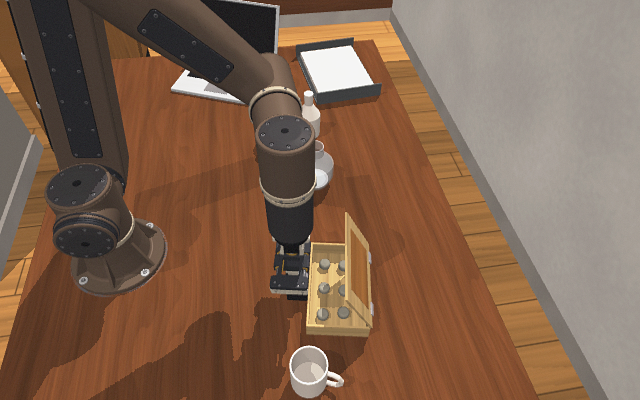

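The lid is swinging open and six pebbles are visible in two rows, around (325,265) to (345,312). I'll retract now.

>>> {"method": "apply_moves", "body": {"moves": [[-0.02, 0, -0.15, 0, 0, 0], [-0.05, 0, -0.4, 0, 0, 0], [-0.05, 0, -0.7, 0, 0, 0], [-0.05, 0, -0.9, 0, 0, 0], [-0.05, 0, -0.9, 0, 0, 0], [-0.05, 0, -0.9, 0, 0, 0]], "hand": -1}}

```text
time_s: 4.78
tcp_pos: [0.4298, -0.1732, 0.2576]
eef_rot: [-179.8, -0.3, -12.1]
contact_force: [0.3, 0.5, -0.6]
gripper_width: 0.0551
```

```bash
python3 - <<'E'
from h import *
print(status.get_state()['tcp_pos'],status.get_state()['contact_force'])
im,d=imaging.capture("wrist");cv2.imwrite("pics/w2.png",im)
im,d=imaging.capture("top");cv2.imwrite("pics/t2.png",cv2.resize(im[130:260,300:500],None,fx=3,fy=3))
im,d=imaging.capture("side");cv2.imwrite("pics/s3.png",cv2.resize(im[180:360,260:420],None,fx=3,fy=3))
E
```

```text
[ 0.42979716 -0.1731628   0.25757331] [ 0.28375033  0.47275601 -0.58938029]
```

View pics/w2.png

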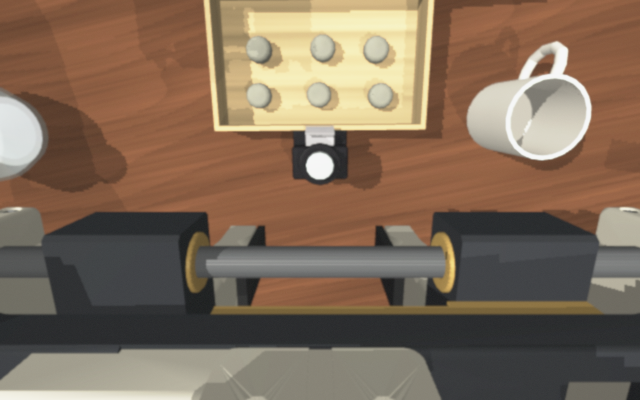

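View pics/t2.png

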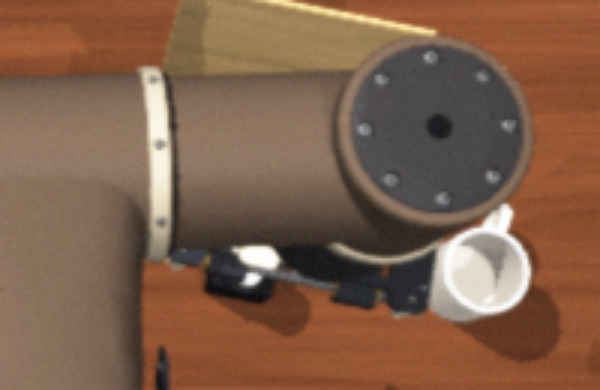

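View pics/s3.png

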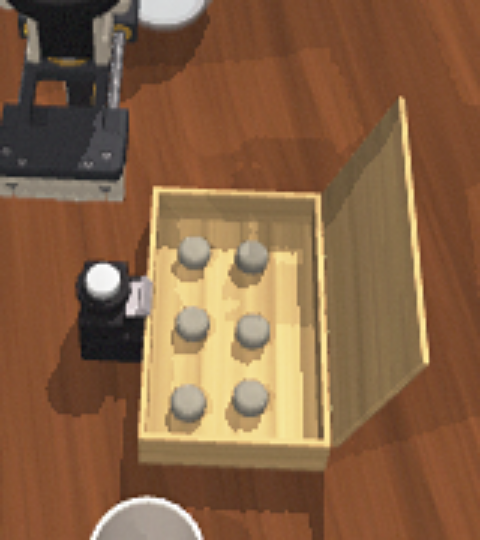

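The lid is fully open and the six pebbles stand apart in a 2x3 grid in the wrist view: front row (258,95), (319,94), (380,95) and back row (259,49), (322,47), (376,49).

```bash
cat >> h.py <<'E'
BC=np.array([0.546,-0.1977]); BY=np.radians(-12)
BR=np.array([[np.cos(BY),-np.sin(BY)],[np.sin(BY),np.cos(BY)]])
def pebbles(n,tag=None):
    im,d=imaging.capture(n);i=imaging.camera_info(n);P=cloud(i,d)
    if tag: cv2.imwrite(f"pics/{tag}.png",im)
    hsv=cv2.cvtColor(im,cv2.COLOR_BGR2HSV)
    q=(P[...,:2]-BC)@BR
    m=(hsv[...,1]<75)&(abs(q[...,0])<.066)&(abs(q[...,1])<.108)&(P[...,2]>0.013)&(P[...,2]<0.045)&(d>0)
    m=cv2.morphologyEx(m.astype(np.uint8),cv2.MORPH_OPEN,np.ones((3,3),np.uint8))
    nl,l,st,c=cv2.connectedComponentsWithStats(m);out=[]
    for k in range(1,nl):
        if st[k,4]<40: continue
        pts=P[l==k]; zt=np.percentile(pts[:,2],90); tp=pts[pts[:,2]>zt-.004]
        bb=tp[:,:2]; c2=(bb.min(0)+bb.max(0))/2
        w=onz(i,*c[k],.016)
        out.append(c2); print(n,st[k],'px',np.round(c[k],1),'top xy',np.round(c2,4),'size',np.round(np.ptp(bb,0),4),'zt',round(float(zt),4),'cen',np.round(w[:2],4),'box',np.round((w[:2]-BC)@BR,4))
    return out
E
python3 - <<'E'
from h import *
pebbles("wrist");pebbles("side")
E
```

```text
wrist [310  33  25  28 551] px [321.9  46.4] top xy [ 0.5598 -0.2039] size [0.027  0.0268] zt 0.0233 cen [ 0.5601 -0.204 ] box [ 0.0151 -0.0032]
wrist [245  35  26  27 557] px [257.8  48.1] top xy [ 0.5724 -0.134 ] size [0.0269 0.0269] zt 0.0233 cen [ 0.5732 -0.1341] box [0.0134 0.0678]
wrist [363  35  26  27 557] px [375.5  47.9] top xy [ 0.5459 -0.2616] size [0.0267 0.0267] zt 0.0234 cen [ 0.5461 -0.2617] box [ 0.0134 -0.0626]
wrist [306  81  25  26 501] px [317.9  93.4] top xy [ 0.5116 -0.1889] size [0.027  0.0266] zt 0.0232 cen [ 0.5123 -0.1892] box [-0.0348  0.0013]
wrist [246  82  25  25 502] px [257.9  94.3] top xy [ 0.5255 -0.1217] size [0.0267 0.0266] zt 0.0232 cen [ 0.5256 -0.1219] box [-0.0357  0.07  ]
wrist [368  82  25  26 499] px [379.7  94.2] top xy [ 0.4965 -0.2579] size [0.0269 0.027 ] zt 0.0233 cen [ 0.4967 -0.2581] box [-0.0357 -0.0694]
side [320 259  10  10  84] px [324.2 263.6] top xy [ 0.5231 -0.1224] size [0.0227 0.0246] zt 0.0269 cen [ 0.5241 -0.1194] box [-0.0377  0.072 ]
side [339 260  10  11  93] px [343.4 265.1] top xy [ 0.571  -0.1338] size [0.0234 0.0272] zt 0.0256 cen [ 0.572  -0.1316] box [0.0117 0.0701]
side [319 283  11  10  96] px [323.9 287.5] top xy [ 0.5115 -0.1899] size [0.0242 0.0227] zt 0.026 cen [ 0.5113 -0.1875] box [-0.0361  0.0028]
side [339 285  11  11 104] px [343.9 290. ] top xy [ 0.5577 -0.2041] size [0.0252 0.026 ] zt 0.0262 cen [ 0.5588 -0.2022] box [ 0.0135 -0.0017]
side [338 307  11  12 111] px [342.9 312.3] top xy [ 0.5441 -0.2616] size [0.0242 0.0239] zt 0.0263 cen [ 0.5446 -0.2601] box [ 0.0116 -0.0613]
side [317 309  12  11 106] px [322.4 314. ] top xy [ 0.4952 -0.2584] size [0.0222 0.0218] zt 0.0267 cen [ 0.4955 -0.2568] box [-0.0371 -0.0683]
```

```bash
python3 - <<'E'
from h import *
p0,R0=pose();print(p0,R0.as_euler('xyz',degrees=True))
for p in [(.5595,-.2038,.10)]: print(move_to(p,down(-12)))
E
```

```text
[ 0.42954346 -0.17330652  0.25652766] [-179.86977252   -0.18478854  -12.13810309]
[ 0.6648  0.0142  0.7848 -0.0014 -0.0021 -0.0015]
```

>>> {"method": "apply_moves", "body": {"moves": [[0.3, 0.005, 0.15, 0, 0, 0], [0.55, 0.012, 0.3, 0, 0, 0], [0.665, 0.014, 0.5, 0, -0.002, 0], [0.665, 0.014, 0.7, 0, -0.002, 0], [0.665, 0.014, 0.78, 0, -0.002, 0], [0.665, 0.014, 0.78, 0, -0.002, 0], [0.665, 0.014, 0.78, 0, -0.002, 0]], "hand": 0.09, "grip_force": 25}}

```text
time_s: 5.9
tcp_pos: [0.5606, -0.2039, 0.1028]
eef_rot: [-179.9, -0.2, -12.1]
contact_force: [0.7, -0.3, 0.4]
gripper_width: 0.0401
```

```bash
python3 - <<'E'
from h import *
print(status.get_state()['gripper_width'],move_to((.5595,-.2038,.010),down(-12)))
im,d=imaging.capture("wrist");cv2.imwrite("pics/w3.png",im)
E
```

```text
0.040056850782591295 [-0.0065  0.0017  0.4639 -0.0015 -0.0018 -0.0012]
```

View pics/w3.png

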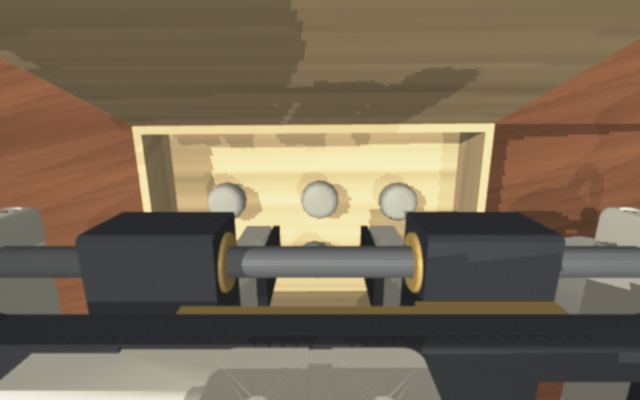

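```bash
python3 - <<'E'
from h import *
i=imaging.camera_info("wrist")
for p in [(320,200),(227,201),(398,201),(316,245)]:print(onz(i,*p,.018))
E
```

```text
[ 0.56020345 -0.20461118  0.018     ]
[ 0.57398959 -0.13592893  0.018     ]
[ 0.54724909 -0.26187274  0.018     ]
[ 0.52538678 -0.19402461  0.018     ]
```

>>> {"method": "apply_moves", "body": {"moves": [[-0.004, 0.003, 0.15, 0, -0.002, 0], [-0.004, 0.003, 0.3, 0, -0.002, 0], [-0.004, 0.003, 0.4, 0, -0.002, 0], [-0.004, 0.003, 0.46, 0, -0.002, 0], [-0.004, 0.003, 0.46, 0, -0.002, 0], [-0.004, 0.003, 0.46, 0, -0.002, 0]]}}

```text
time_s: 6.7
tcp_pos: [0.5609, -0.2042, 0.0122]
eef_rot: [-179.8, -0.1, -12.1]
contact_force: [0.0, -0.4, -0.0]
gripper_width: 0.0396
```

>>> {"method": "apply_moves", "body": {"moves": [[0, 0, 0, 0, 0, 0], [0, 0, 0, 0, 0, 0], [0, 0, 0, 0, 0, 0], [0, 0, 0, 0, 0, 0]], "hand": 1}}

```text
time_s: 7.2
tcp_pos: [0.5616, -0.2043, 0.0131]
eef_rot: [-179.8, -0.2, -12.1]
contact_force: [0.1, 2.0, 6.3]
gripper_width: 0.0265
```

>>> {"method": "apply_moves", "body": {"moves": [[0, 0, -0.2, 0, 0, 0], [0, 0, -0.45, 0, 0, 0], [0, 0, -0.7, 0, 0, 0], [0, 0, -0.9, 0, 0, 0], [0, 0, -0.95, 0, 0, 0], [0, 0, -0.95, 0, 0, 0]]}}

```text
time_s: 7.95
tcp_pos: [0.5609, -0.2045, 0.2033]
eef_rot: [-179.8, -0.2, -12.1]
contact_force: [-1.1, 0.5, -0.9]
gripper_width: 0.027
```

```bash
python3 - <<'E'
from h import *
s=status.get_state();print(s['gripper_width'],s['tcp_pos'])
print(move_to((.5495,.0,.21),down(-12)));print(move_to((.5495,.18,.21),down(-12)))
im,d=imaging.capture("wrist");cv2.imwrite("pics/w4.png",im)
E
```

```text
0.027027433763420722 [ 0.5608541  -0.20451091  0.20325377]
[-2.694e-01 -9.881e-01 -3.180e-02 -2.000e-03 -2.700e-03 -9.000e-04]
[-4.5780e-01 -1.8682e+00 -2.9800e-02 -2.0000e-03 -2.7000e-03 -9.0000e-04]
```

View pics/w4.png

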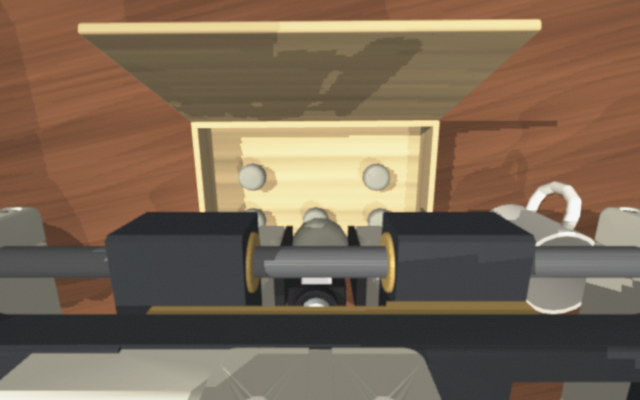

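>>> {"method": "apply_moves", "body": {"moves": [[-0.08, -0.25, -0.05, 0, 0, 0], [-0.16, -0.5, -0.1, 0, 0, 0], [-0.25, -0.75, -0.15, 0, 0, 0], [-0.34, -0.95, -0.2, 0, 0, 0]]}}

```text
time_s: 8.5
tcp_pos: [0.5323, -0.0029, 0.2408]
eef_rot: [-179.9, 0.0, -12.1]
contact_force: [1.0, 0.7, -0.2]
gripper_width: 0.0285
```

```bash
python3 - <<'E'
from h import *
s=status.get_state();print(s['gripper_width'],s['tcp_pos'])
print(move_to((.465,.18,.25),down(-12)))
E
```

```text
0.028501644630961047 [ 0.53233176 -0.00285077  0.24082779]
[-5.205e-01 -8.237e-01 -4.420e-02 -1.000e-03  4.000e-04 -8.000e-04]
```

>>> {"method": "apply_moves", "body": {"moves": [[-0.15, -0.25, -0.02, 0, 0, 0], [-0.3, -0.5, -0.04, 0, 0, 0], [-0.45, -0.75, -0.04, 0, 0, 0], [-0.52, -0.82, -0.04, 0, 0, 0], [-0.52, -0.82, -0.04, 0, 0, 0]]}}

```text
time_s: 9.12
tcp_pos: [0.4637, 0.1801, 0.2475]
eef_rot: [180.0, 0.1, -11.9]
contact_force: [0.3, 0.3, -0.6]
gripper_width: 0.0271
```

```bash
python3 - <<'E'
from h import *
s=status.get_state();print(s['gripper_width'],s['tcp_pos'])
im,d=imaging.capture("wrist");cv2.imwrite("pics/w5.png",im);i=imaging.camera_info("wrist");P=cloud(i,d)
m=(P[...,2]>.128)&(P[...,2]<.146)&(d>0)&(P[...,0]>.5)&(P[...,0]<.6)&(abs(P[...,1]-.18)<.06)
print(m.sum(),P[m].min(0),P[m].max(0),(P[m].max(0)+P[m].min(0))/2)
cv2.imwrite("pics/w5m.png",(m*255).astype(np.uint8))
E
```

```text
0.027103015630774854 [0.46372681 0.18013648 0.2475092 ]
1214 [0.5253005  0.16084976 0.12807413] [0.57470286 0.21047439 0.14162615] [0.55000168 0.18566207 0.13485014]
```

View pics/w5.png

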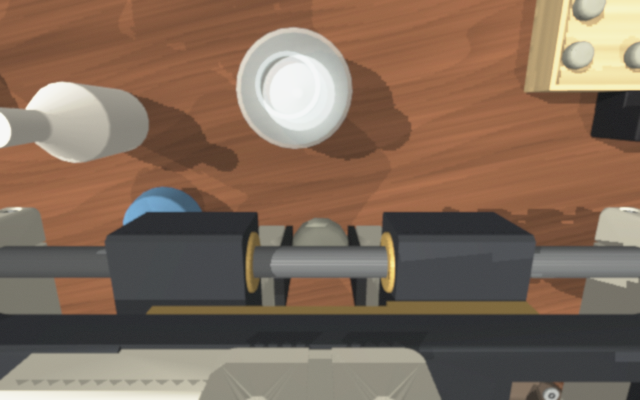

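View pics/w5m.png

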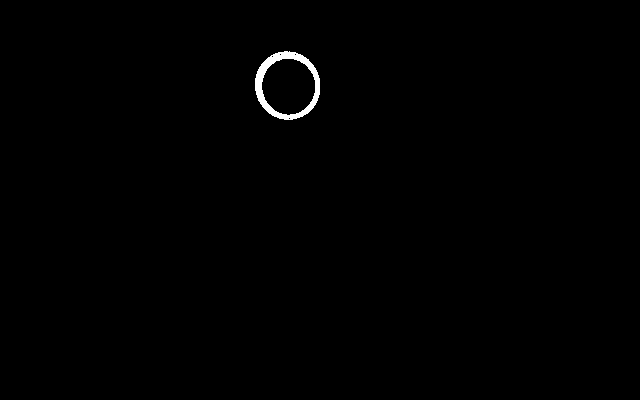

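```bash
cat >> h.py <<'E'
def rim(tag=None,c=(.55,.185)):
    im,d=imaging.capture("wrist");i=imaging.camera_info("wrist");P=cloud(i,d)
    if tag: cv2.imwrite(f"pics/{tag}.png",im)
    m=(P[...,2]>.128)&(P[...,2]<.146)&(d>0)&(np.hypot(P[...,0]-c[0],P[...,1]-c[1])<.07)
    m=cv2.morphologyEx(m.astype(np.uint8),cv2.MORPH_OPEN,np.ones((2,2),np.uint8))>0
    if m.sum()<50: print("no rim",m.sum());return
    q=P[m];print("rim n",m.sum(),"size",np.ptp(q,0),"c",(q.max(0)+q.min(0))/2); return ((q.max(0)+q.min(0))/2)[:2]
E
python3 - <<'E'
from h import *
print(move_to((.55,.185,.20),down(-12)));print(move_to((.55,.185,.147),down(-12)))
E
```

```text
[ 4.144e-01 -1.165e-01  2.376e-01  3.000e-04  1.500e-03  3.000e-04]
[ 4.150e-01 -1.166e-01  5.026e-01  3.000e-04  1.500e-03  3.000e-04]
```

>>> {"method": "apply_moves", "body": {"moves": [[0.2, -0.06, 0.08, 0, 0, 0], [0.4, -0.115, 0.16, 0, 0, 0], [0.415, -0.117, 0.25, 0, 0, 0], [0.415, -0.117, 0.38, 0, 0, 0], [0.415, -0.117, 0.48, 0, 0, 0], [0.415, -0.117, 0.5, 0, 0, 0], [0.415, -0.117, 0.5, 0, 0, 0], [0.415, -0.117, 0.5, 0, 0, 0]]}}

```text
time_s: 10.18
tcp_pos: [0.5506, 0.1851, 0.1484]
eef_rot: [-180.0, 0.1, -12.0]
contact_force: [0.3, 0.4, 0.6]
gripper_width: 0.027
```

```bash
python3 - <<'E'
from h import *
s=status.get_state();print(s['gripper_width'],s['tcp_pos'],s['contact_force'])
im,d=imaging.capture("wrist");cv2.imwrite("pics/w6.png",im)
im,d=imaging.capture("side");cv2.imwrite("pics/s6.png",cv2.resize(im[60:260,200:440],None,fx=3,fy=3))
E
```

```text
0.026985714239881248 [0.55061927 0.18505968 0.14838895] [0.31424246 0.43747515 0.57939495]
```

View pics/w6.png

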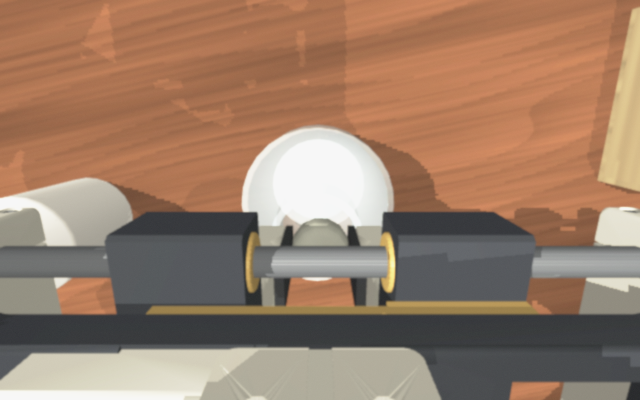

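View pics/s6.png

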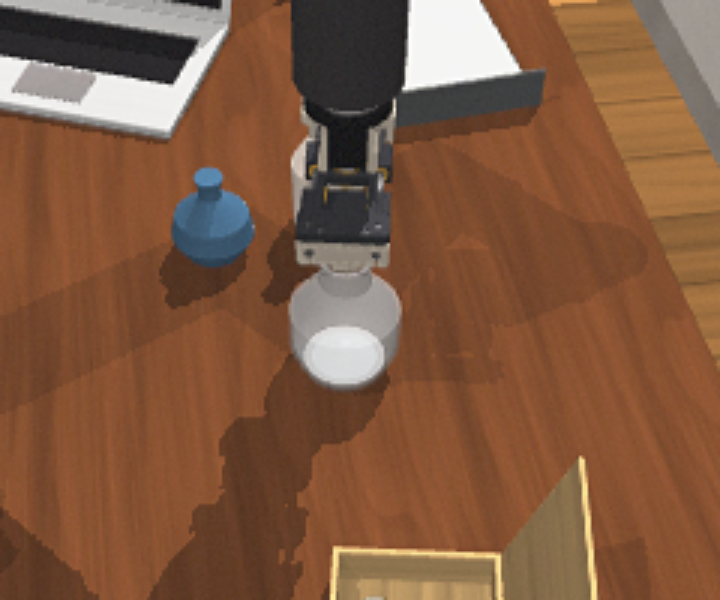

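>>> {"method": "apply_moves", "body": {"moves": [[0, 0, 0, 0, 0, 0], [0, 0, 0, 0, 0, 0], [0, 0, 0, 0, 0, 0], [0, 0, 0, 0, 0, 0], [0, 0, -0.2, 0, 0, 0], [0, 0, -0.3, 0, 0, 0]], "hand": 0.09}}

```text
time_s: 11.02
tcp_pos: [0.5512, 0.1854, 0.2102]
eef_rot: [-179.9, -0.0, -12.0]
contact_force: [-1.1, -1.0, -0.3]
gripper_width: 0.0399
```

```bash
python3 - <<'E'
from h import *
s=status.get_state();print(s['gripper_width'],s['tcp_pos'],s['contact_force'])
im,d=imaging.capture("side");cv2.imwrite("pics/s7.png",cv2.resize(im[60:260,200:440],None,fx=3,fy=3))
print(move_to((.5595,0,.23),down(-12)));print(move_to((.545,-.2621,.06),down(-12)))
E
```

```text
0.039919309167026996 [0.55116646 0.18544909 0.21022522] [-1.13017121 -0.95171874 -0.32792797]
[ 2.287e-01  9.012e-01 -8.930e-02 -2.300e-03 -1.800e-03  7.000e-04]
[ 4.2640e-01  2.2014e+00  7.5670e-01 -2.3000e-03 -1.8000e-03  7.0000e-04]
```

View pics/s7.png

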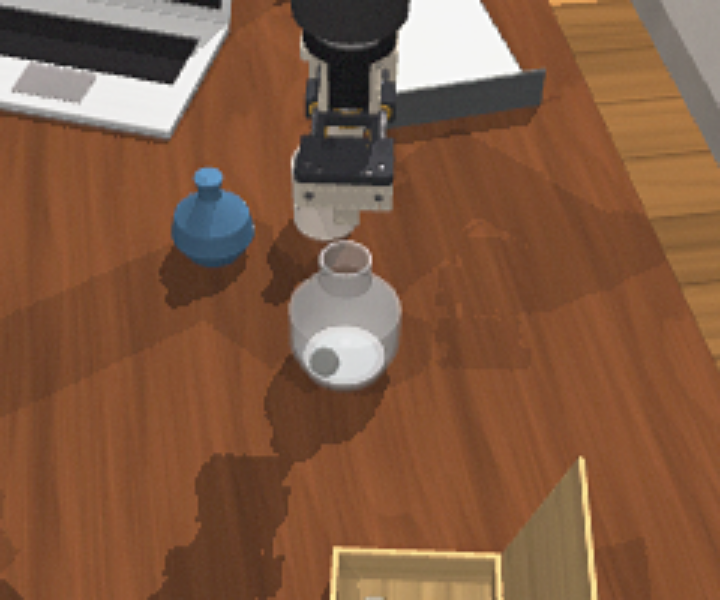

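The pebble is in the vase, near (323,360) in the zoomed view. Next is the back pebble on the -y side.

>>> {"method": "apply_moves", "body": {"moves": [[0.06, 0.28, 0, 0, 0, 0], [0.12, 0.56, 0, 0, 0, 0], [0.18, 0.84, 0, 0, 0, 0], [0.2, 1.0, 0, 0, 0, 0]]}}

```text
time_s: 11.58
tcp_pos: [0.5495, -0.0204, 0.212]
eef_rot: [-179.8, -0.2, -12.0]
contact_force: [-0.4, -0.0, 0.5]
gripper_width: 0.0398
```

>>> {"method": "apply_moves", "body": {"moves": [[0.06, 0.28, 0, 0, 0, 0], [0.12, 0.56, 0, 0, 0, 0], [0.18, 0.84, 0, 0, 0, 0], [0.2, 1.0, 0, 0, 0, 0], [0.2, 1.0, 0, 0, 0, 0]]}}

```text
time_s: 12.2
tcp_pos: [0.5463, -0.2265, 0.2108]
eef_rot: [-179.8, -0.1, -12.2]
contact_force: [0.1, 0.2, -0.2]
gripper_width: 0.04
```

```bash
python3 - <<'E'
from h import *
s=status.get_state();print(s['gripper_width'],s['tcp_pos'],s['contact_force'])
print(move_to((.546,-.2615,.08),down(-12)));print(move_to((.546,-.2615,.010),down(-12)))
E
```

```text
0.039994576405947536 [ 0.5463068  -0.2265203   0.21079353] [ 0.11583307  0.22250973 -0.21536743]
[ 0.0343  0.1734  0.6535 -0.002  -0.0012 -0.0023]
[ 0.0336  0.1745  1.0035 -0.002  -0.0012 -0.0023]
```

>>> {"method": "apply_moves", "body": {"moves": [[0.033, 0.174, 0.2, 0, 0, 0], [0.033, 0.174, 0.45, 0, 0, 0], [0.033, 0.174, 0.65, 0, 0, 0], [0.033, 0.174, 0.75, 0, 0, 0], [0.033, 0.174, 0.85, 0, 0, 0], [0.033, 0.174, 0.95, 0, 0, 0], [0.033, 0.174, 1.0, 0, 0, 0], [0.033, 0.174, 1.0, 0, 0, 0]]}}

```text
time_s: 13.2
tcp_pos: [0.5457, -0.2609, 0.0102]
eef_rot: [-179.8, -0.0, -12.2]
contact_force: [-0.9, -0.3, -1.4]
gripper_width: 0.0398
```

>>> {"method": "apply_moves", "body": {"moves": [[0, 0, 0, 0, 0, 0], [0, 0, 0, 0, 0, 0], [0, 0, 0, 0, 0, 0], [0, 0, 0, 0, 0, 0]], "hand": 1}}

```text
time_s: 13.7
tcp_pos: [0.5462, -0.261, 0.011]
eef_rot: [-179.8, -0.1, -12.2]
contact_force: [-0.2, 2.3, 5.8]
gripper_width: 0.0275
```

>>> {"method": "apply_moves", "body": {"moves": [[0, 0, -0.2, 0, 0, 0], [0, 0, -0.45, 0, 0, 0], [0, 0, -0.7, 0, 0, 0], [0, 0, -0.95, 0, 0, 0], [0, 0, -1.0, 0, 0, 0], [0, 0, -1.0, 0, 0, 0]]}}

```text
time_s: 14.45
tcp_pos: [0.5457, -0.2615, 0.2114]
eef_rot: [-179.8, -0.2, -12.2]
contact_force: [-0.0, 0.4, -1.3]
gripper_width: 0.0273
```

>>> {"method": "apply_moves", "body": {"moves": [[-0.1, -0.26, -0.03, 0, 0, 0], [-0.21, -0.53, -0.06, 0, 0, 0], [-0.32, -0.8, -0.1, 0, 0, 0], [-0.4, -1.0, -0.1, 0, 0, 0]]}}

```text
time_s: 14.95
tcp_pos: [0.5085, -0.0474, 0.2306]
eef_rot: [-179.8, -0.1, -12.2]
contact_force: [0.8, 0.1, -0.8]
gripper_width: 0.0272
```

>>> {"method": "apply_moves", "body": {"moves": [[-0.11, -0.26, -0.03, 0, 0, 0], [-0.22, -0.53, -0.06, 0, 0, 0], [-0.34, -0.8, -0.1, 0, 0, 0], [-0.42, -1.0, -0.1, 0, 0, 0], [-0.42, -1.0, -0.1, 0, 0, 0]]}}

```text
time_s: 15.58
tcp_pos: [0.4672, 0.1679, 0.2491]
eef_rot: [-179.9, 0.0, -12.0]
contact_force: [0.6, -1.1, -0.5]
gripper_width: 0.0276
```

```bash
python3 - <<'E'
from h import *
s=status.get_state();print(s['gripper_width'],s['tcp_pos'],s['contact_force'])
c=rim("w8")
if c is not None: print(move_to((*c,.147),down(-12)))
E
```

```text
0.027637841711842515 [0.46721765 0.16789113 0.24910932] [ 0.62568986 -1.11781129 -0.49604379]
rim n 1207 size [0.05028538 0.05696857 0.30132288] c [0.54835345 0.18085142 0.25601888]
[ 3.818e-01 -1.538e-01  5.103e-01 -3.000e-04  6.000e-04 -1.000e-04]
```

View pics/w8.png

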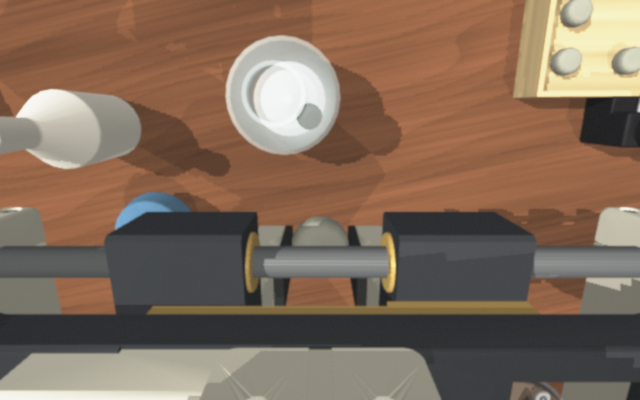

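```bash
sed -i 's/    m=cv2.morphologyEx(m.astype(np.uint8),cv2.MORPH_OPEN,np.ones((2,2),np.uint8))>0$/    m\&=cv2.morphologyEx(m.astype(np.uint8),cv2.MORPH_OPEN,np.ones((2,2),np.uint8))>0/' h.py
python3 - <<'E'
from h import *
c=rim()
if c is not None: print(move_to((*c,.147),down(-12)))
E
```

```text
rim n 1018 size [0.04829501 0.04886009 0.0135383 ] c [0.54919933 0.18512809 0.13477573]
[ 3.790e-01 -1.800e-01  5.116e-01 -4.000e-04  4.000e-04 -9.000e-04]
```

>>> {"method": "apply_moves", "body": {"moves": [[0.2, -0.09, 0.08, 0, 0, 0], [0.37, -0.175, 0.16, 0, 0, 0], [0.38, -0.18, 0.25, 0, 0, 0], [0.38, -0.18, 0.38, 0, 0, 0], [0.38, -0.18, 0.48, 0, 0, 0], [0.38, -0.18, 0.51, 0, 0, 0], [0.38, -0.18, 0.51, 0, 0, 0], [0.38, -0.18, 0.51, 0, 0, 0]]}}

```text
time_s: 16.68
tcp_pos: [0.5499, 0.185, 0.1482]
eef_rot: [-179.9, -0.0, -12.1]
contact_force: [-0.1, -0.7, 0.1]
gripper_width: 0.0269
```

>>> {"method": "apply_moves", "body": {"moves": [[0, 0, 0, 0, 0, 0], [0, 0, 0, 0, 0, 0], [0, 0, 0, 0, 0, 0], [0, 0, 0, 0, 0, 0], [0, 0, -0.2, 0, 0, 0], [0, 0, -0.3, 0, 0, 0]], "hand": 0.09}}

```text
time_s: 17.42
tcp_pos: [0.5505, 0.1852, 0.21]
eef_rot: [-179.9, -0.1, -12.1]
contact_force: [-0.2, 0.7, -0.5]
gripper_width: 0.0397
```

>>> {"method": "apply_moves", "body": {"moves": [[0.06, 0.28, 0, 0, 0, 0], [0.12, 0.56, 0, 0, 0, 0], [0.18, 0.84, 0, 0, 0, 0], [0.2, 1.0, 0, 0, 0, 0], [0.2, 1.0, 0, 0, 0, 0]]}}

```text
time_s: 18.05
tcp_pos: [0.5474, -0.0207, 0.2097]
eef_rot: [-179.9, -0.1, -12.2]
contact_force: [-0.2, 0.3, 0.1]
gripper_width: 0.0399
```

```bash
python3 - <<'E'
from h import *
s=status.get_state();print(s['gripper_width'],s['tcp_pos'],s['contact_force'])
im,d=imaging.capture("side");cv2.imwrite("pics/s9.png",cv2.resize(im[60:260,200:440],None,fx=2,fy=2))
# +y back pebble (.5730,-.1338): shift inward (-y box) 3.5 mm
for p in [(.5725,-.1345)]:
    q=np.array(p)+BR@np.array([0,-.003]); print(q,move_to((*q,.08),down(-12)),move_to((*q,.010),down(-12)))
E
```

```text
0.03990973765113217 [ 0.54738539 -0.02072936  0.2096893 ] [-0.22209269  0.34603198  0.0679314 ]
[ 0.57187626 -0.13743444] [ 0.2414  0.5515  0.6475 -0.0016 -0.0012 -0.0021] [ 0.2407  0.5524  0.9975 -0.0016 -0.0012 -0.0021]
```

View pics/s9.png

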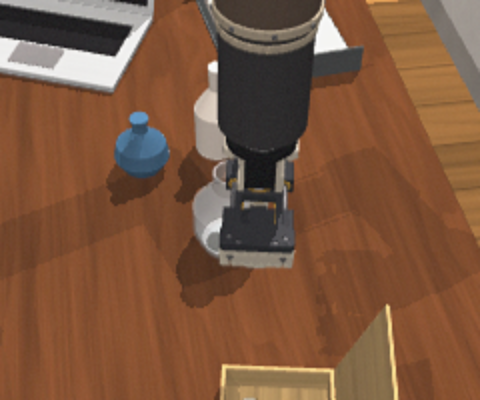

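>>> {"method": "apply_moves", "body": {"moves": [[0.12, 0.27, 0.05, 0, 0, 0], [0.24, 0.54, 0.15, 0, 0, 0], [0.24, 0.552, 0.35, 0, 0, 0], [0.24, 0.552, 0.52, 0, 0, 0], [0.24, 0.552, 0.55, 0, 0, 0], [0.24, 0.552, 0.55, 0, 0, 0]]}}

```text
time_s: 18.85
tcp_pos: [0.5722, -0.1369, 0.1001]
eef_rot: [-179.9, -0.1, -12.1]
contact_force: [0.7, -0.9, -0.2]
gripper_width: 0.0399
```

```bash
python3 - <<'E'
from h import *
print(pose()[0]); pebbles("wrist","w10")
for p in [(.5725,-.1345)]:
    q=np.array(p)+BR@np.array([0,-.003]); print(q,move_to((*q,.08),down(-12)),move_to((*q,.010),down(-12)))
E
```

```text
[ 0.57220103 -0.1368699   0.10007251]
wrist [ 297  180   38   38 1116] px [315.  198.9] top xy [ 0.5743 -0.1339] size [0.0265 0.0271] zt 0.0238 cen [ 0.574  -0.1342] box [0.0141 0.0679]
wrist [306 242  13   4  49] px [311.9 243.6] top xy [ 0.5392 -0.1243] size [0.0032 0.0089] zt 0.0185 cen [ 0.5394 -0.1242] box [-0.0218  0.0705]
[ 0.57187626 -0.13743444] [-0.0037  0.0037  0.1041 -0.0017 -0.0023 -0.0013] [-0.005   0.0046  0.4541 -0.0017 -0.0023 -0.0013]
```

View pics/w10.png

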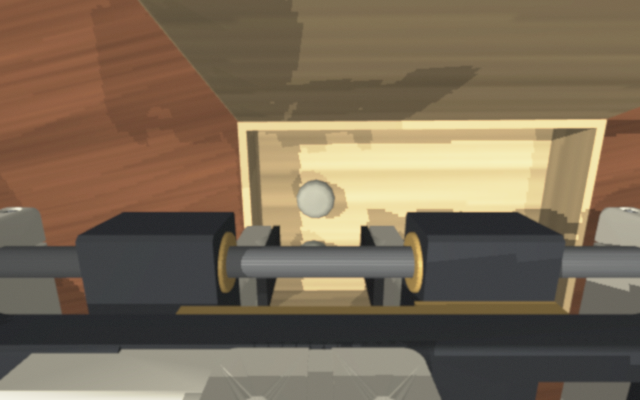

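>>> {"method": "apply_moves", "body": {"moves": [[0.006, 0, 0.15, 0, 0, 0], [0.006, 0, 0.25, 0, 0, 0], [0.006, 0, 0.35, 0, 0, 0], [0.006, 0, 0.42, 0, 0, 0], [0.006, 0, 0.45, 0, 0, 0], [0.006, 0, 0.45, 0, 0, 0]]}}

```text
time_s: 19.65
tcp_pos: [0.5745, -0.1369, 0.0111]
eef_rot: [-179.9, -0.2, -12.1]
contact_force: [-0.8, -0.4, -0.4]
gripper_width: 0.0399
```

>>> {"method": "apply_moves", "body": {"moves": [[0, 0, 0, 0, 0, 0], [0, 0, 0, 0, 0, 0], [0, 0, 0, 0, 0, 0], [0, 0, 0, 0, 0, 0]], "hand": 1}}

```text
time_s: 20.15
tcp_pos: [0.5751, -0.1369, 0.0118]
eef_rot: [-179.8, -0.3, -12.1]
contact_force: [-0.4, 1.2, 6.1]
gripper_width: 0.027
```

>>> {"method": "apply_moves", "body": {"moves": [[0, 0, -0.2, 0, 0, 0], [0, 0, -0.45, 0, 0, 0], [0, 0, -0.7, 0, 0, 0], [0, 0, -0.95, 0, 0, 0], [0, 0, -1.0, 0, 0, 0], [0, 0, -1.0, 0, 0, 0]]}}

```text
time_s: 20.9
tcp_pos: [0.5738, -0.1371, 0.2119]
eef_rot: [-179.8, -0.3, -12.1]
contact_force: [-0.2, -0.6, -0.7]
gripper_width: 0.0271
```

```bash
python3 - <<'E'
from h import *
print(status.get_state()['gripper_width'])
print(move_to((.467,.17,.25),down(-12)))
E
```

```text
0.027059791072089272
[-8.4310e-01 -1.3902e+00 -1.9060e-01 -2.2000e-03 -3.7000e-03 -1.1000e-03]
```

>>> {"method": "apply_moves", "body": {"moves": [[-0.14, -0.23, -0.03, 0, 0, 0], [-0.28, -0.46, -0.06, 0, 0, 0], [-0.42, -0.7, -0.1, 0, 0, 0]]}}

```text
time_s: 21.28
tcp_pos: [0.5191, 0.0182, 0.2296]
eef_rot: [-179.9, -0.1, -12.2]
contact_force: [0.5, 1.3, -0.4]
gripper_width: 0.0273
```

>>> {"method": "apply_moves", "body": {"moves": [[-0.15, -0.25, -0.03, 0, 0, 0], [-0.3, -0.5, -0.06, 0, 0, 0], [-0.43, -0.73, -0.1, 0, 0, 0], [-0.43, -0.73, -0.1, 0, 0, 0]]}}

```text
time_s: 21.78
tcp_pos: [0.4644, 0.1817, 0.2482]
eef_rot: [-180.0, -0.0, -11.9]
contact_force: [0.4, -0.5, -1.9]
gripper_width: 0.027
```

```bash
python3 - <<'E'
from h import *
s=status.get_state();print(s['gripper_width'],s['tcp_pos'],s['contact_force'])
c=rim("w11")
if c is not None: print(move_to((*c,.147),down(-12)))
E
```

```text
0.027008764389155202 [0.46437204 0.18171948 0.24817326] [ 0.40829691 -0.51448838 -1.9087113 ]
rim n 1021 size [0.04858004 0.04910127 0.0131821 ] c [0.54923316 0.1846401  0.13461137]
[ 4.096e-01 -1.097e-01  5.044e-01  4.000e-04 -1.000e-04  2.000e-04]
```

View pics/w11.png

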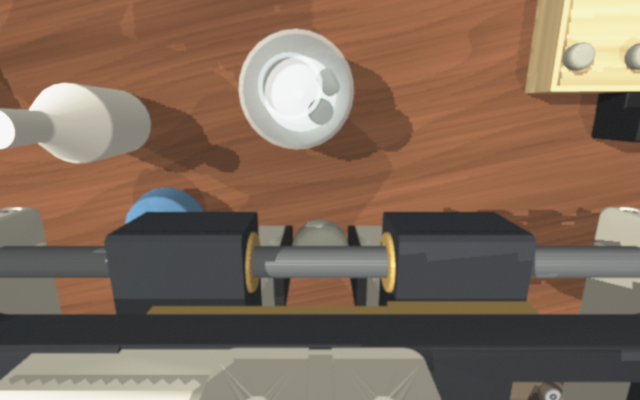

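Two pebbles are in the vase, at (327,80) and (320,110). The vase hasn't moved. Dropping the third.

>>> {"method": "apply_moves", "body": {"moves": [[0.2, -0.05, 0.08, 0, 0, 0], [0.4, -0.105, 0.16, 0, 0, 0], [0.41, -0.11, 0.25, 0, 0, 0], [0.41, -0.11, 0.38, 0, 0, 0], [0.41, -0.11, 0.48, 0, 0, 0], [0.41, -0.11, 0.505, 0, 0, 0], [0.41, -0.11, 0.505, 0, 0, 0], [0.41, -0.11, 0.505, 0, 0, 0]]}}

```text
time_s: 22.82
tcp_pos: [0.5498, 0.1846, 0.1476]
eef_rot: [-180.0, -0.1, -12.0]
contact_force: [0.2, 0.2, -0.7]
gripper_width: 0.0272
```

>>> {"method": "apply_moves", "body": {"moves": [[0, 0, 0, 0, 0, 0], [0, 0, 0, 0, 0, 0], [0, 0, 0, 0, 0, 0], [0, 0, 0, 0, 0, 0], [0, 0, -0.2, 0, 0, 0], [0, 0, -0.3, 0, 0, 0]], "hand": 0.09}}

```text
time_s: 23.58
tcp_pos: [0.5504, 0.1849, 0.2095]
eef_rot: [-179.9, -0.1, -12.0]
contact_force: [0.4, 0.1, 0.1]
gripper_width: 0.0398
```

>>> {"method": "apply_moves", "body": {"moves": [[0.0, 0.28, 0, 0, 0, 0], [0.0, 0.56, 0, 0, 0, 0], [0.0, 0.84, 0, 0, 0, 0], [0.0, 1.0, 0, 0, 0, 0], [0.0, 1.0, 0, 0, 0, 0]]}}

```text
time_s: 24.2
tcp_pos: [0.5083, -0.0126, 0.2095]
eef_rot: [-179.9, -0.2, -12.1]
contact_force: [-0.3, 0.1, -1.5]
gripper_width: 0.04
```

```bash
python3 - <<'E'
from h import *
s=status.get_state();print(s['gripper_width'],s['tcp_pos'],s['contact_force'])
print(move_to((.511,-.1890,.10),down(-12)))
E
```

```text
0.03999532144217305 [ 0.50828583 -0.01258811  0.2095151 ] [-0.32547662  0.11743257 -1.54989712]
[ 1.970e-01  8.602e-01  5.470e-01 -8.000e-04 -1.800e-03 -1.400e-03]
```

>>> {"method": "apply_moves", "body": {"moves": [[0.06, 0.26, 0.0, 0, 0, 0], [0.12, 0.52, 0.0, 0, 0, 0], [0.18, 0.78, 0.1, 0, 0, 0], [0.197, 0.86, 0.25, 0, 0, 0], [0.197, 0.86, 0.45, 0, 0, 0], [0.197, 0.86, 0.54, 0, 0, 0], [0.197, 0.86, 0.54, 0, 0, 0]]}}

```text
time_s: 25.08
tcp_pos: [0.5103, -0.1885, 0.1]
eef_rot: [-180.0, 0.0, -12.1]
contact_force: [-0.1, -1.1, 0.3]
gripper_width: 0.0401
```

```bash
python3 - <<'E'
from h import *
pebbles("wrist","w12")
print(pose()[0],move_to((.5118,-.1890,.01),down(-12)))
E
```

```text
wrist [ 301  178   38   38 1125] px [319.3 196.7] top xy [ 0.5135 -0.1894] size [0.0268 0.0268] zt 0.0243 cen [ 0.5133 -0.1895] box [-0.0337  0.0012]
wrist [ 208  180   40   35 1076] px [227.6 196.8] top xy [ 0.5273 -0.1221] size [0.0254 0.027 ] zt 0.0243 cen [ 0.5275 -0.1221] box [-0.0339  0.0701]
wrist [ 394  180   40   35 1065] px [413.2 196.7] top xy [ 0.4992 -0.2581] size [0.0239 0.0274] zt 0.0244 cen [ 0.4986 -0.2585] box [-0.0337 -0.0693]
[ 0.5112668  -0.18862226  0.10125734] [ 0.0021  0.0017  0.4563 -0.0006 -0.0012 -0.0009]
```

View pics/w12.png

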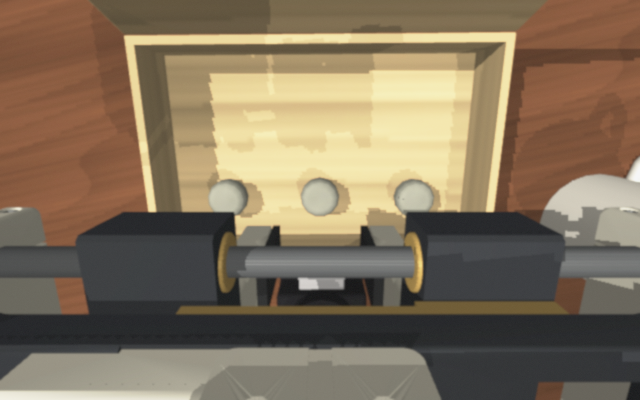

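The front row is clear and the tool is aligned on the middle pebble at (320,197). Going down.

>>> {"method": "apply_moves", "body": {"moves": [[0.005, 0.002, 0.15, 0, 0, 0], [0.005, 0.002, 0.25, 0, 0, 0], [0.005, 0.002, 0.35, 0, 0, 0], [0.005, 0.002, 0.42, 0, 0, 0], [0.005, 0.002, 0.45, 0, 0, 0], [0.005, 0.002, 0.45, 0, 0, 0]]}}

```text
time_s: 25.88
tcp_pos: [0.5126, -0.1891, 0.0115]
eef_rot: [-180.0, -0.1, -12.1]
contact_force: [-0.1, -0.8, 1.1]
gripper_width: 0.04
```

>>> {"method": "apply_moves", "body": {"moves": [[0, 0, 0, 0, 0, 0], [0, 0, 0, 0, 0, 0], [0, 0, 0, 0, 0, 0], [0, 0, 0, 0, 0, 0]], "hand": 1}}

```text
time_s: 26.38
tcp_pos: [0.5132, -0.1892, 0.0121]
eef_rot: [-180.0, -0.2, -12.1]
contact_force: [-0.7, 1.5, 6.5]
gripper_width: 0.0271
```

>>> {"method": "apply_moves", "body": {"moves": [[0, 0, -0.2, 0, 0, 0], [0, 0, -0.45, 0, 0, 0], [0, 0, -0.7, 0, 0, 0], [0, 0, -0.95, 0, 0, 0], [0, 0, -1.0, 0, 0, 0], [0, 0, -1.0, 0, 0, 0]]}}

```text
time_s: 27.12
tcp_pos: [0.5124, -0.1891, 0.2122]
eef_rot: [-179.9, -0.2, -12.1]
contact_force: [0.3, -0.3, -0.8]
gripper_width: 0.0274
```

```bash
python3 - <<'E'
from h import *
print(status.get_state()['gripper_width'])
print(move_to((.467,.17,.25),down(-12)))
E
```

```text
0.027371105468440092
[-5.9670e-01 -1.7086e+00 -1.8880e-01 -9.0000e-04 -2.6000e-03 -8.0000e-04]
```

>>> {"method": "apply_moves", "body": {"moves": [[-0.1, -0.27, -0.03, 0, 0, 0], [-0.2, -0.55, -0.06, 0, 0, 0], [-0.3, -0.85, -0.1, 0, 0, 0]]}}

```text
time_s: 27.5
tcp_pos: [0.4877, -0.0104, 0.23]
eef_rot: [180.0, -0.0, -12.1]
contact_force: [1.6, 0.6, -0.2]
gripper_width: 0.0272
```

>>> {"method": "apply_moves", "body": {"moves": [[-0.1, -0.28, -0.03, 0, 0, 0], [-0.2, -0.57, -0.06, 0, 0, 0], [-0.31, -0.88, -0.1, 0, 0, 0], [-0.31, -0.88, -0.1, 0, 0, 0], [-0.31, -0.88, -0.1, 0, 0, 0]]}}

```text
time_s: 28.12
tcp_pos: [0.4633, 0.1746, 0.2482]
eef_rot: [179.8, 0.1, -12.1]
contact_force: [0.4, -0.2, 0.3]
gripper_width: 0.0272
```

```bash
python3 - <<'E'
from h import *
s=status.get_state();print(s['gripper_width'],s['tcp_pos'],s['contact_force'])
c=rim("w13")
if c is not None: print(move_to((*c,.147),down(-12)))
E
```

```text
0.02722111904783104 [0.46331627 0.17461696 0.24815745] [ 0.35781543 -0.1628849   0.26425356]
rim n 1055 size [0.04870686 0.04892858 0.01404138] c [0.54933066 0.1854351  0.13513303]
[ 0.4079 -0.1477  0.5061  0.0015  0.0007 -0.0016]
```

View pics/w13.png

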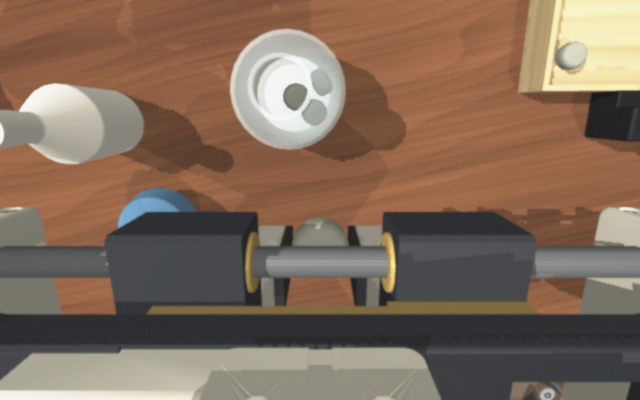

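Three pebbles are in the vase; the third leans on the cone at (295,96). Dropping the fourth.

>>> {"method": "apply_moves", "body": {"moves": [[0.2, -0.07, 0.08, 0, 0, 0], [0.4, -0.145, 0.16, 0, 0, 0], [0.408, -0.148, 0.25, 0, 0, 0], [0.408, -0.148, 0.38, 0, 0, 0], [0.408, -0.148, 0.48, 0, 0, 0], [0.408, -0.148, 0.505, 0, 0, 0], [0.408, -0.148, 0.505, 0, 0, 0], [0.408, -0.148, 0.505, 0, 0, 0]]}}

```text
time_s: 29.18
tcp_pos: [0.5499, 0.1853, 0.1482]
eef_rot: [179.9, 0.0, -12.2]
contact_force: [0.6, 0.9, -0.2]
gripper_width: 0.0274
```

>>> {"method": "apply_moves", "body": {"moves": [[0, 0, 0, 0, 0, 0], [0, 0, 0, 0, 0, 0], [0, 0, 0, 0, 0, 0], [0, 0, 0, 0, 0, 0], [0, 0, -0.2, 0, 0, 0], [0, 0, -0.3, 0, 0, 0]], "hand": 0.09}}

```text
time_s: 29.92
tcp_pos: [0.5506, 0.1858, 0.21]
eef_rot: [180.0, -0.1, -12.1]
contact_force: [0.1, 0.8, -0.5]
gripper_width: 0.0397
```

>>> {"method": "apply_moves", "body": {"moves": [[0.0, 0.28, 0, 0, 0, 0], [0.0, 0.56, 0, 0, 0, 0], [0.0, 0.84, 0, 0, 0, 0], [0.0, 1.0, 0, 0, 0, 0], [0.0, 1.0, 0, 0, 0, 0]]}}

```text
time_s: 30.55
tcp_pos: [0.5079, -0.0116, 0.2104]
eef_rot: [180.0, -0.1, -12.3]
contact_force: [-0.3, 1.3, -0.6]
gripper_width: 0.0401
```

```bash
python3 - <<'E'
from h import *
s=status.get_state();print(s['gripper_width'],s['tcp_pos'],s['contact_force'])
q=np.array((.5265,-.1221))+BR@np.array([0,-.0032]);print(q,move_to((*q,.10),down(-12)))
E
```

```text
0.040144037245812184 [ 0.50785393 -0.01162794  0.21040538] [-0.29710902  1.27351734 -0.55074125]
[ 0.52583468 -0.12523007] [ 2.078e-01  5.357e-01  5.525e-01  2.000e-04 -1.100e-03 -3.300e-03]
```

>>> {"method": "apply_moves", "body": {"moves": [[0.1, 0.26, 0.0, 0, 0, 0], [0.2, 0.5, 0.1, 0, 0, 0], [0.208, 0.535, 0.25, 0, 0, -0.003], [0.208, 0.535, 0.45, 0, 0, -0.003], [0.208, 0.535, 0.55, 0, 0, -0.003], [0.208, 0.535, 0.55, 0, 0, -0.003]]}}

```text
time_s: 31.3
tcp_pos: [0.5251, -0.1247, 0.0989]
eef_rot: [179.9, 0.1, -12.0]
contact_force: [-0.4, -0.5, 0.2]
gripper_width: 0.0397
```

```bash
python3 - <<'E'
from h import *
pebbles("wrist","w14")
q=np.array((.5270,-.1221))+BR@np.array([0,-.0032]);print(q,pose()[0],move_to((*q,.010),down(-12)))
E
```

```text
wrist [ 296  181   38   38 1133] px [314.4 199.6] top xy [ 0.5269 -0.1218] size [0.0265 0.0269] zt 0.0244 cen [ 0.5268 -0.1218] box [-0.0346  0.0703]
wrist [ 479  181   43   31 1088] px [500.6 197.6] top xy [ 0.5002 -0.2568] size [0.0226 0.0269] zt 0.0244 cen [ 0.4995 -0.2586] box [-0.0328 -0.0693]
[ 0.52633468 -0.12523007] [ 0.52609603 -0.12472097  0.1003005 ] [ 1.400e-03  1.800e-03  4.515e-01  6.000e-04 -4.000e-04  2.000e-04]
```

View pics/w14.png

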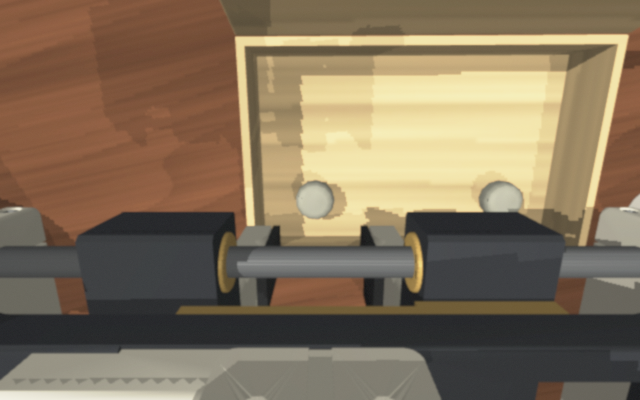

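>>> {"method": "apply_moves", "body": {"moves": [[0.002, 0.001, 0.15, 0, 0, 0], [0.002, 0.001, 0.25, 0, 0, 0], [0.002, 0.001, 0.3, 0, 0, 0], [0.002, 0.001, 0.35, 0, 0, 0], [0.002, 0.001, 0.35, 0, 0, 0]]}}

```text
time_s: 31.98
tcp_pos: [0.5265, -0.125, 0.0303]
eef_rot: [179.9, -0.0, -12.0]
contact_force: [-0.6, 0.8, 0.1]
gripper_width: 0.04
```

>>> {"method": "apply_moves", "body": {"moves": [[0, 0, 0.05, 0, 0, 0], [0, 0, 0.1, 0, 0, 0], [0, 0, 0.1, 0, 0, 0]]}}

```text
time_s: 32.35
tcp_pos: [0.5258, -0.1251, 0.0093]
eef_rot: [179.9, 0.1, -12.0]
contact_force: [0.2, -0.2, -0.7]
gripper_width: 0.0398
```

>>> {"method": "apply_moves", "body": {"moves": [[0, 0, 0, 0, 0, 0], [0, 0, 0, 0, 0, 0], [0, 0, 0, 0, 0, 0], [0, 0, 0, 0, 0, 0]], "hand": 1}}

```text
time_s: 32.85
tcp_pos: [0.5259, -0.1251, 0.0095]
eef_rot: [179.9, 0.1, -12.0]
contact_force: [0.5, 0.1, -1.2]
gripper_width: 0.0271
```

>>> {"method": "apply_moves", "body": {"moves": [[0, 0, -0.2, 0, 0, 0], [0, 0, -0.45, 0, 0, 0], [0, 0, -0.7, 0, 0, 0], [0, 0, -0.95, 0, 0, 0], [0, 0, -1.0, 0, 0, 0], [0, 0, -1.0, 0, 0, 0]]}}

```text
time_s: 33.6
tcp_pos: [0.5262, -0.1247, 0.2098]
eef_rot: [180.0, -0.0, -12.0]
contact_force: [-0.5, -0.1, -1.8]
gripper_width: 0.0273
```

```bash
python3 - <<'E'
from h import *
print(status.get_state()['gripper_width'])
print(move_to((.467,.17,.25),down(-12)))
E
```

```text
0.027299740670181
[-5.9550e-01 -1.3798e+00 -2.0180e-01  4.0000e-04 -1.0000e-04  1.0000e-04]
```

>>> {"method": "apply_moves", "body": {"moves": [[-0.1, -0.23, -0.03, 0, 0, 0], [-0.2, -0.46, -0.06, 0, 0, 0], [-0.3, -0.7, -0.1, 0, 0, 0]]}}

```text
time_s: 33.98
tcp_pos: [0.4951, 0.0256, 0.2278]
eef_rot: [179.9, 0.2, -12.1]
contact_force: [0.9, 1.0, -0.0]
gripper_width: 0.0277
```

>>> {"method": "apply_moves", "body": {"moves": [[-0.1, -0.24, -0.03, 0, 0, 0], [-0.2, -0.48, -0.06, 0, 0, 0], [-0.31, -0.7, -0.1, 0, 0, 0], [-0.31, -0.7, -0.1, 0, 0, 0], [-0.31, -0.7, -0.1, 0, 0, 0]]}}

```text
time_s: 34.6
tcp_pos: [0.463, 0.1751, 0.2459]
eef_rot: [179.7, 0.3, -12.0]
contact_force: [-0.3, -0.9, 0.3]
gripper_width: 0.0274
```

```bash
python3 - <<'E'
from h import *
s=status.get_state();print(s['gripper_width'],s['tcp_pos'],s['contact_force'])
c=rim("w15")
if c is not None: print(move_to((*c,.147),down(-12)))
E
```

```text
0.02742377551480139 [0.46297819 0.17510635 0.24592013] [-0.27788002 -0.87615008  0.25302727]
rim n 1087 size [0.04848063 0.0491259  0.01357078] c [0.54908418 0.18564375 0.13492858]
[ 0.4105 -0.1457  0.4934  0.0028  0.0029 -0.0008]
```

View pics/w15.png

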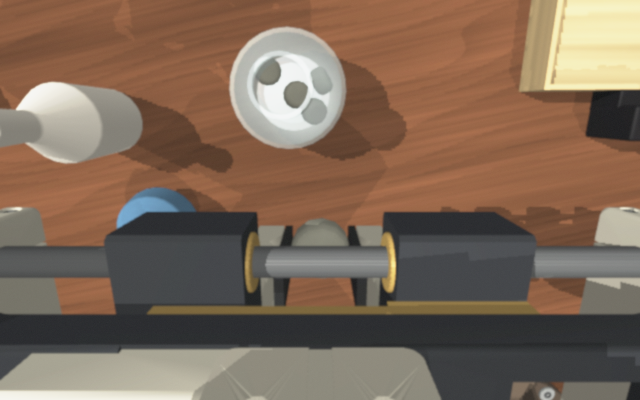

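Four pebbles are in the vase. Dropping the fifth.

>>> {"method": "apply_moves", "body": {"moves": [[0.2, -0.07, 0.08, 0, 0, 0], [0.4, -0.14, 0.16, 0, 0, 0], [0.41, -0.146, 0.25, 0.003, 0.003, 0], [0.41, -0.146, 0.38, 0.003, 0.003, 0], [0.41, -0.146, 0.47, 0.003, 0.003, 0], [0.41, -0.146, 0.494, 0.003, 0.003, 0], [0.41, -0.146, 0.494, 0.003, 0.003, 0], [0.41, -0.146, 0.494, 0.003, 0.003, 0]]}}

```text
time_s: 35.65
tcp_pos: [0.5495, 0.1857, 0.1477]
eef_rot: [-179.9, -0.1, -12.1]
contact_force: [-0.5, 0.3, -0.5]
gripper_width: 0.0273
```

>>> {"method": "apply_moves", "body": {"moves": [[0, 0, 0, 0, 0, 0], [0, 0, 0, 0, 0, 0], [0, 0, 0, 0, 0, 0], [0, 0, 0, 0, 0, 0], [0, 0, -0.2, 0, 0, 0], [0, 0, -0.3, 0, 0, 0]], "hand": 0.09}}

```text
time_s: 36.4
tcp_pos: [0.5501, 0.1859, 0.2096]
eef_rot: [-179.9, -0.2, -12.1]
contact_force: [0.4, 0.7, -0.3]
gripper_width: 0.04
```

>>> {"method": "apply_moves", "body": {"moves": [[0.0, 0.28, 0, 0, 0, 0], [0.0, 0.56, 0, 0, 0, 0], [0.0, 0.84, 0, 0, 0, 0], [0.0, 1.0, 0, 0, 0, 0]]}}

```text
time_s: 36.9
tcp_pos: [0.5074, -0.0117, 0.2094]
eef_rot: [-179.9, -0.2, -12.1]
contact_force: [0.4, -0.1, 0.2]
gripper_width: 0.0394
```

>>> {"method": "apply_moves", "body": {"moves": [[0.06, 0.28, 0, 0, 0, 0], [0.12, 0.56, 0, 0, 0, 0], [0.18, 0.84, 0, 0, 0, 0], [0.2, 0.95, 0, 0, 0, 0], [0.2, 0.95, 0, 0, 0, 0]]}}

```text
time_s: 37.52
tcp_pos: [0.5062, -0.2073, 0.2088]
eef_rot: [-179.9, -0.1, -12.3]
contact_force: [-0.6, 0.0, -0.4]
gripper_width: 0.0397
```

```bash
python3 - <<'E'
from h import *
s=status.get_state();print(s['gripper_width'],s['tcp_pos'],s['contact_force'])
q=np.array((.499,-.2583))+BR@np.array([0,+.0032]);print(q,move_to((*q,.10),down(-12)))
E
```

```text
0.039678738903371 [ 0.50619593 -0.20732992  0.20875804] [-0.62624997  0.01434106 -0.35285577]
[ 0.49966532 -0.25516993] [ 0.0177  0.2418  0.5433 -0.0013 -0.0015 -0.0032]
```

>>> {"method": "apply_moves", "body": {"moves": [[0.018, 0.22, 0.05, 0, 0, 0], [0.018, 0.242, 0.25, 0, 0, -0.003], [0.018, 0.242, 0.45, 0, 0, -0.003], [0.018, 0.242, 0.54, 0, 0, -0.003], [0.018, 0.242, 0.54, 0, 0, -0.003]]}}

```text
time_s: 38.15
tcp_pos: [0.4989, -0.2542, 0.0994]
eef_rot: [-179.9, 0.0, -12.0]
contact_force: [0.3, 0.4, 0.1]
gripper_width: 0.0405
```

```bash
python3 - <<'E'
from h import *
pebbles("wrist","w16")
q=np.array((.499,-.2583))+BR@np.array([0,+.0032]);print(q,pose()[0],move_to((*q,.010),down(-12)))
E
```

```text
wrist [ 306  183   38   38 1126] px [324.8 201.6] top xy [ 0.4977 -0.2588] size [0.0269 0.027 ] zt 0.0244 cen [ 0.4974 -0.2586] box [-0.0349 -0.0697]
[ 0.49966532 -0.25516993] [ 0.49987133 -0.25448556  0.10069025] [-0.001   0.0044  0.4534 -0.0012 -0.001   0.0006]
```

View pics/w16.png

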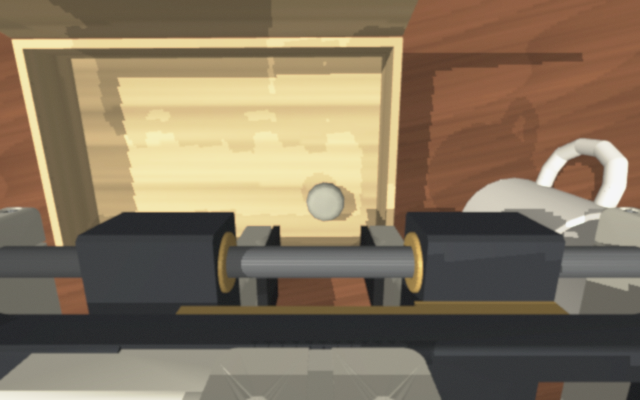

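```bash
python3 - <<'E'
from h import *
i,j=imaging.camera_info("top"),imaging.camera_info("side")
# rim centres: topz zoom (687,199)->px ; sidez (142,515)
a=(150+687/2.2,130+199/2.2); b=(230+142/1.8,80+515/1.8)
c,e=two(i,a,j,b);print(c,e,onz(i,*a,.09),onz(j,*b,.09))
m=c[:2]
B=(m-BC)@BR;print('mug in box',B)
q=np.array((.4995,-.2555));print('tool in box',(q-BC)@BR)
E
```

```text
[ 0.44105421 -0.39945956  0.08885775] 0.0003531987424172136 [ 0.44072094 -0.39909059  0.09      ] [ 0.44116965 -0.39983603  0.09      ]
mug in box [-0.0607043  -0.21917009]
tool in box [-0.03346657 -0.06620482]
```

>>> {"method": "apply_moves", "body": {"moves": [[-0.003, 0.005, 0.15, 0, 0, 0], [-0.003, 0.005, 0.25, 0, 0, 0], [-0.003, 0.005, 0.3, 0, 0, 0], [-0.003, 0.005, 0.35, 0, 0, 0], [-0.003, 0.005, 0.35, 0, 0, 0]]}}

```text
time_s: 38.83
tcp_pos: [0.4993, -0.2552, 0.0307]
eef_rot: [-179.9, -0.1, -11.9]
contact_force: [-0.3, -0.6, 0.0]
gripper_width: 0.04
```

>>> {"method": "apply_moves", "body": {"moves": [[0, 0, 0.05, 0, 0, 0], [0, 0, 0.1, 0, 0, 0], [0, 0, 0.1, 0, 0, 0]]}}

```text
time_s: 39.2
tcp_pos: [0.4985, -0.255, 0.0097]
eef_rot: [-179.9, 0.0, -12.0]
contact_force: [-0.1, 0.3, 1.5]
gripper_width: 0.04
```

>>> {"method": "apply_moves", "body": {"moves": [[0, 0, 0, 0, 0, 0], [0, 0, 0, 0, 0, 0], [0, 0, 0, 0, 0, 0], [0, 0, 0, 0, 0, 0]], "hand": 1}}

```text
time_s: 39.7
tcp_pos: [0.4986, -0.2551, 0.0099]
eef_rot: [-179.9, 0.0, -12.0]
contact_force: [-0.4, 0.6, -1.6]
gripper_width: 0.0272
```

>>> {"method": "apply_moves", "body": {"moves": [[0, 0, -0.2, 0, 0, 0], [0, 0, -0.45, 0, 0, 0], [0, 0, -0.7, 0, 0, 0], [0, 0, -0.95, 0, 0, 0], [0, 0, -1.0, 0, 0, 0], [0, 0, -1.0, 0, 0, 0]]}}

```text
time_s: 40.45
tcp_pos: [0.4987, -0.2553, 0.2102]
eef_rot: [-179.9, -0.1, -12.0]
contact_force: [-0.4, -0.7, -0.0]
gripper_width: 0.0272
```

```bash
python3 - <<'E'
from h import *
print(status.get_state()['gripper_width'])
print(move_to((.467,.17,.25),down(-12)))
E
```

```text
0.027160990377269847
[-5.9550e-01 -2.0478e+00 -1.9490e-01 -1.4000e-03 -7.0000e-04  4.0000e-04]
```

>>> {"method": "apply_moves", "body": {"moves": [[-0.08, -0.27, -0.03, 0, 0, 0], [-0.16, -0.54, -0.06, 0, 0, 0], [-0.24, -0.82, -0.1, 0, 0, 0], [-0.29, -1.0, -0.1, 0, 0, 0]]}}

```text
time_s: 40.95
tcp_pos: [0.4824, -0.0457, 0.2294]
eef_rot: [-179.9, 0.0, -11.9]
contact_force: [0.9, -1.0, -0.5]
gripper_width: 0.0275
```

>>> {"method": "apply_moves", "body": {"moves": [[-0.08, -0.27, -0.03, 0, 0, 0], [-0.16, -0.54, -0.06, 0, 0, 0], [-0.25, -0.82, -0.1, 0, 0, 0], [-0.3, -1.0, -0.1, 0, 0, 0], [-0.3, -1.0, -0.1, 0, 0, 0]]}}

```text
time_s: 41.58
tcp_pos: [0.464, 0.1642, 0.2477]
eef_rot: [180.0, 0.2, -11.7]
contact_force: [0.2, -0.2, 0.4]
gripper_width: 0.0275
```

```bash
python3 - <<'E'
from h import *
s=status.get_state();print(s['gripper_width'],s['tcp_pos'],s['contact_force'])
c=rim("w17")
if c is not None: print(move_to((*c,.147),down(-12)))
E
```

```text
0.0274835224263131 [0.46397936 0.16422372 0.24766343] [ 0.18435235 -0.18609173  0.42406675]
rim n 1150 size [0.0488101  0.04894933 0.01397322] c [0.55254547 0.20048216 0.13499302]
[ 0.3967 -0.2745  0.5023  0.0006  0.0019  0.0025]
```

View pics/w17.png

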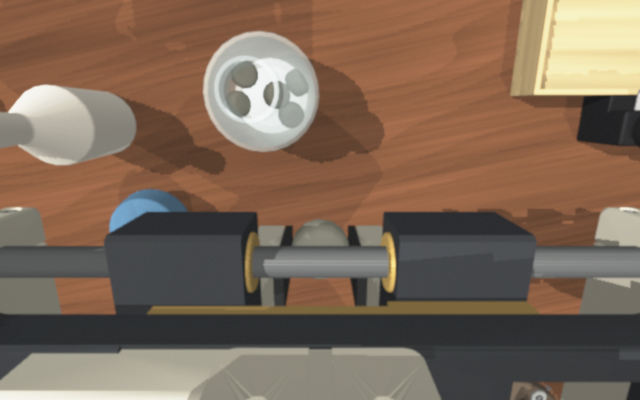

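The vase has been knocked about 15 mm aside, with its mouth now at (0.5525, 0.2005). All five pebbles are still inside. I'll measure it again before the drop to make sure it's at rest.

```bash
python3 - <<'E'
from h import *
c=rim(c=(.552,.2))
if c is not None: print(move_to((*c,.147),down(-12)))
E
```

```text
rim n 1179 size [0.04853429 0.04907502 0.01381603] c [0.55248608 0.2010276  0.13493047]
[ 3.938e-01 -2.812e-01  5.039e-01  4.000e-04  1.800e-03  1.700e-03]
```

>>> {"method": "apply_moves", "body": {"moves": [[0.2, -0.14, 0.08, 0, 0, 0], [0.38, -0.27, 0.16, 0, 0, 0], [0.395, -0.279, 0.25, 0, 0.002, 0.002], [0.395, -0.279, 0.38, 0, 0.002, 0.002], [0.395, -0.279, 0.48, 0, 0.002, 0.002], [0.395, -0.279, 0.503, 0, 0.002, 0.002], [0.395, -0.279, 0.503, 0, 0.002, 0.002], [0.395, -0.279, 0.503, 0, 0.002, 0.002]]}}

```text
time_s: 42.68
tcp_pos: [0.5531, 0.2005, 0.1481]
eef_rot: [-180.0, -0.1, -12.0]
contact_force: [0.8, 0.7, -0.5]
gripper_width: 0.0276
```

```bash
python3 - <<'E'
from h import *
im,d=imaging.capture("wrist");cv2.imwrite("pics/w18.png",im); print(status.get_state()['gripper_width'])
E
```

```text
0.027053243659520814
```

View pics/w18.png

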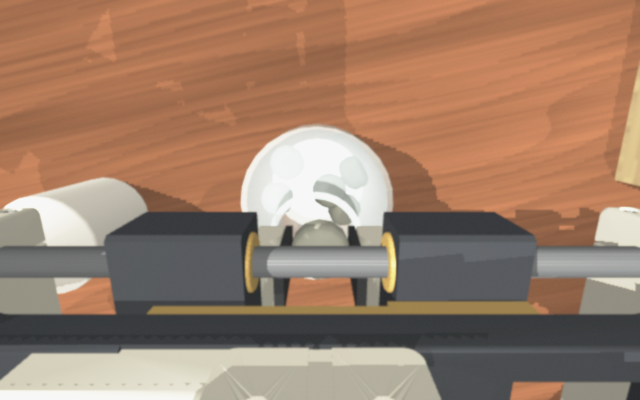

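The alignment matches the earlier drops: pebble at px 320, vase centre at px 317. Releasing.

>>> {"method": "apply_moves", "body": {"moves": [[0, 0, 0, 0, 0, 0], [0, 0, 0, 0, 0, 0], [0, 0, 0, 0, 0, 0], [0, 0, 0, 0, 0, 0], [0, 0, -0.2, 0, 0, 0], [0, 0, -0.3, 0, 0, 0]], "hand": 0.09}}

```text
time_s: 43.48
tcp_pos: [0.5537, 0.2009, 0.21]
eef_rot: [-179.9, -0.2, -12.0]
contact_force: [0.2, 0.6, -0.1]
gripper_width: 0.0396
```

>>> {"method": "apply_moves", "body": {"moves": [[-0.2, 0.2, -0.1, 0, 0, 0], [-0.4, 0.3, -0.2, 0, 0, 0], [-0.4, 0.3, -0.2, 0, 0, 0], [-0.4, 0.3, -0.2, 0, 0, 0]], "hand": 1}}

```text
time_s: 43.98
tcp_pos: [0.463, 0.1592, 0.2499]
eef_rot: [-179.9, -0.2, -12.0]
contact_force: [0.1, -0.1, 0.4]
gripper_width: 0.0055
```

```bash
python3 - <<'E'
from h import *
c=rim("w19",(.552,.2)); print(pose()[0])
im,d=imaging.capture("side");cv2.imwrite("pics/s19.png",cv2.resize(im[60:260,200:440],None,fx=3,fy=3))
E
```

```text
rim n 1125 size [0.04880518 0.04919503 0.01287861] c [0.55245063 0.20190316 0.13445036]
[0.46312498 0.15913745 0.24938936]
```

View pics/w19.png

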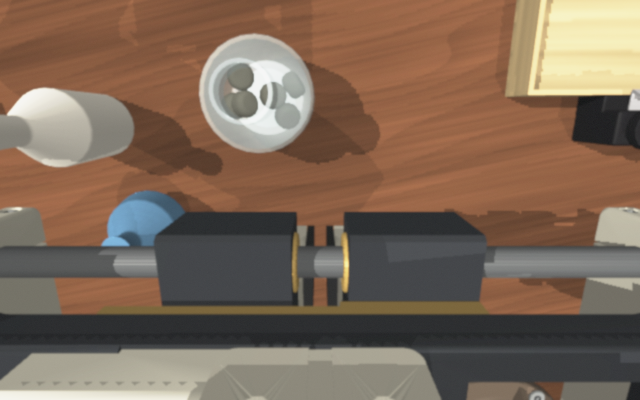

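View pics/s19.png

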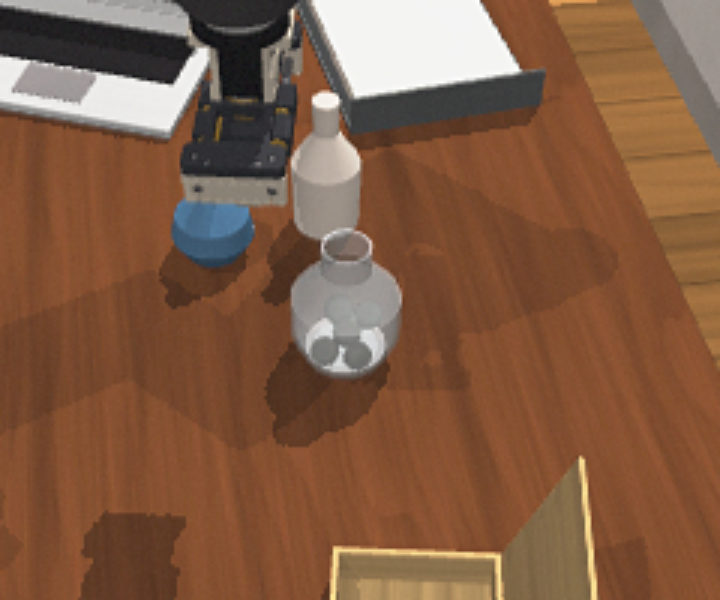

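All six pebbles are low in the vase: four or five discs are visible from the side around (345,340), and six from above around (265,93). The vase is upright. Next I'll close the lid by reaching behind it.

```bash
cat >> h.py <<'E'
def tb(bx,by,z): 
    p=BC+BR@np.array([bx,by]); return np.array([p[0],p[1],z])
E
python3 - <<'E'
from h import *
print(tb(.165,0,.26),move_to(tb(.165,0,.26),down(-12)))
im,d=imaging.capture("side");i=imaging.camera_info("side");P=cloud(i,d)
q=P.copy();q[...,:2]=(P[...,:2]-BC)@BR
m=(q[...,0]>.07)&(q[...,0]<.16)&(abs(q[...,1])<.13)&(q[...,2]>.16)&(q[...,2]<.2)
print(m.sum(),q[m].min(0),q[m].max(0))
E
```

```text
[ 0.70739435 -0.23200543  0.26      ] [ 1.6017e+00  1.6582e+00 -5.2100e-02 -4.0000e-04 -1.5000e-03 -2.0000e-04]
727 [ 0.10782012 -0.11320008  0.16007084] [0.12309405 0.11843871 0.18901156]
```

>>> {"method": "apply_moves", "body": {"moves": [[0.15, 0.2, -0.05, 0, 0, 0], [0.32, 0.4, -0.05, 0, 0, 0], [0.5, 0.6, -0.05, 0, 0, 0], [0.7, 0.75, -0.05, 0, 0, 0], [0.8, 0.83, -0.05, 0, 0, 0]]}}

```text
time_s: 44.75
tcp_pos: [0.5866, -0.0389, 0.2573]
eef_rot: [179.9, 0.0, -12.2]
contact_force: [-0.8, 0.7, -0.2]
gripper_width: 0.0004
```

>>> {"method": "apply_moves", "body": {"moves": [[0.2, 0.2, 0, 0, 0, 0], [0.4, 0.4, 0, 0, 0, 0], [0.6, 0.6, 0, 0, 0, 0], [0.8, 0.8, 0, 0, 0, 0], [0.8, 0.83, 0, 0, 0, 0], [0.8, 0.83, 0, 0, 0, 0]]}}

```text
time_s: 45.5
tcp_pos: [0.7079, -0.2356, 0.2552]
eef_rot: [179.9, 0.2, -12.2]
contact_force: [-0.0, 0.7, 0.2]
gripper_width: 0.0001
```

```bash
python3 - <<'E'
from h import *
print(pose()[0],status.get_state()['gripper_width'],move_to(tb(.155,0,.145),down(-12)),move_to(tb(.085,0,.145),down(-12)))
im,d=imaging.capture("side");cv2.imwrite("pics/s20.png",cv2.resize(im[180:360,260:420],None,fx=3,fy=3))
E
```

```text
[ 0.70787825 -0.23563296  0.25523813] 0.00010711386639550237 [-0.0544 -0.0179  0.5513  0.001   0.0021 -0.0026] [-0.4044 -0.0164  0.5525  0.001   0.0021 -0.0026]
```

View pics/s20.png

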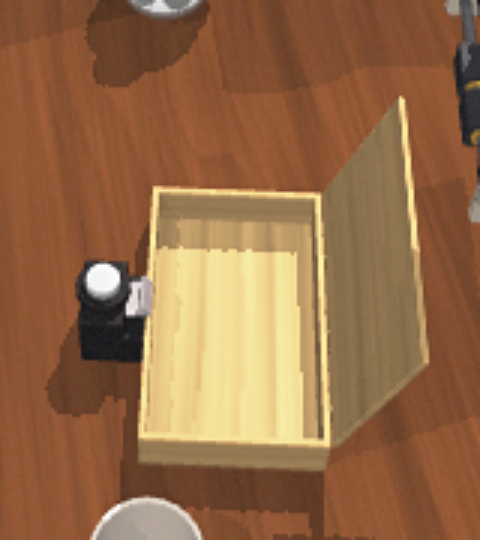

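>>> {"method": "apply_moves", "body": {"moves": [[-0.055, -0.018, 0.1, 0, 0, 0], [-0.055, -0.018, 0.25, 0, 0, 0], [-0.055, -0.018, 0.4, 0, 0.002, 0], [-0.055, -0.018, 0.5, 0, 0.002, -0.002], [-0.055, -0.018, 0.52, 0, 0.002, -0.002], [-0.055, -0.018, 0.52, 0, 0.002, -0.002]]}}

```text
time_s: 46.3
tcp_pos: [0.698, -0.2283, 0.1533]
eef_rot: [179.9, -0.1, -11.9]
contact_force: [-0.1, -0.8, 0.1]
gripper_width: 0.0004
```

```bash
python3 - <<'E'
from h import *
p=pose()[0]; b=BR.T@(p[:2]-BC); print(b,p,status.get_state()['contact_force'])
for th,rho in [(100,.11),(90,.105),(80,.115),(70,.125),(60,.13),(50,.13),(40,.13),(30,.13),(20,.13),(15,.13),(10,.13),(6,.13),(3,.13),(0,.13)]:
    t=np.radians(th); x=.0725-rho*np.cos(t)+.006*np.sin(t)+.0095; z=.0455+rho*np.sin(t)+.006*np.cos(t)
    print(th,round(x,4),round(z,4),move_to(tb(x,0,z),down(-12)))
E
```

```text
[0.15504635 0.00167284] [ 0.69800602 -0.22829966  0.1532688 ] [-0.08680024 -0.81131001  0.12859412]
100 0.107 0.1528 [-0.2402  0.0081  0.0019  0.001  -0.0013  0.0008]
90 0.088 0.1505 [-0.3353  0.0079  0.0132  0.001  -0.0013  0.0008]
80 0.0679 0.1598 [-0.4355  0.0079 -0.0335  0.001  -0.0013  0.0008]
70 0.0449 0.165 [-0.5507  0.0078 -0.0599  0.001  -0.0013  0.0008]
60 0.0222 0.1611 [-0.6642  0.0076 -0.0405  0.001  -0.0013  0.0008]
50 0.003 0.1489 [-0.7601  0.0074  0.02    0.001  -0.0013  0.0008]
40 -0.0137 0.1337 [-8.441e-01  7.200e-03  9.630e-02  1.000e-03 -1.300e-03  8.000e-04]
30 -0.0276 0.1157 [-9.135e-01  7.000e-03  1.860e-01  1.000e-03 -1.300e-03  8.000e-04]
20 -0.0381 0.0956 [-9.664e-01  6.800e-03  2.863e-01  1.000e-03 -1.300e-03  8.000e-04]
15 -0.042 0.0849 [-9.860e-01  6.700e-03  3.396e-01  1.000e-03 -1.300e-03  8.000e-04]
10 -0.045 0.074 [-1.001e+00  6.600e-03  3.943e-01  1.000e-03 -1.300e-03  8.000e-04]
6 -0.0467 0.0651 [-1.0095e+00  6.5000e-03  4.3900e-01  1.0000e-03 -1.3000e-03  8.0000e-04]
3 -0.0475 0.0583 [-1.0138e+00  6.4000e-03  4.7280e-01  1.0000e-03 -1.3000e-03  8.0000e-04]
0 -0.048 0.0515 [-1.0163e+00  6.4000e-03  5.0670e-01  1.0000e-03 -1.3000e-03  8.0000e-04]
```

>>> {"method": "apply_moves", "body": {"moves": [[-0.12, 0.008, 0.0, 0, 0, 0], [-0.22, 0.008, 0.0, 0, 0, 0], [-0.28, 0.008, 0.0, 0, 0, 0], [-0.335, 0.008, 0.0, 0, 0, 0], [-0.39, 0.008, -0.02, 0, 0, 0], [-0.44, 0.008, -0.035, 0, 0, 0], [-0.5, 0.008, -0.05, 0, 0, 0], [-0.55, 0.008, -0.06, 0, 0, 0], [-0.61, 0.008, -0.05, 0, 0, 0], [-0.66, 0.008, -0.04, 0, 0, 0], [-0.66, 0.008, -0.04, 0, 0, 0]]}}

```text
time_s: 47.68
tcp_pos: [0.5676, -0.2024, 0.161]
eef_rot: [179.9, -0.1, -11.9]
contact_force: [0.7, 0.6, 0.9]
gripper_width: 0.0005
```

```bash
python3 - <<'E'
from h import *
p=pose()[0]; b=BR.T@(p[:2]-BC); print(b,p,status.get_state()['contact_force'])
im,d=imaging.capture("side");cv2.imwrite("pics/s21.png",cv2.resize(im[180:360,260:420],None,fx=3,fy=3))
for th,rho in [(60,.13),(50,.13),(40,.13),(30,.13),(20,.13),(15,.13),(10,.13),(6,.13),(3,.13),(0,.13)]:
    t=np.radians(th); x=.0725-rho*np.cos(t)+.006*np.sin(t)+.0095; z=.0455+rho*np.sin(t)+.006*np.cos(t)
    print(th,round(x,4),round(z,4),move_to(tb(x,0,z),down(-12)))
E
```

```text
[ 0.02209874 -0.00011702] [ 0.5675915  -0.20240905  0.16095188] [0.74607034 0.64587778 0.89046694]
60 0.0222 0.1611 [-0.0028 -0.0006  0.0002  0.001  -0.0013  0.0009]
50 0.003 0.1489 [-0.0987 -0.0008  0.0607  0.001  -0.0013  0.0009]
40 -0.0137 0.1337 [-0.1827 -0.001   0.1369  0.001  -0.0013  0.0009]
30 -0.0276 0.1157 [-0.2521 -0.0013  0.2266  0.001  -0.0013  0.0009]
20 -0.0381 0.0956 [-0.3049 -0.0015  0.327   0.001  -0.0013  0.0009]
15 -0.042 0.0849 [-0.3246 -0.0016  0.3802  0.001  -0.0013  0.0009]
10 -0.045 0.074 [-0.3395 -0.0017  0.435   0.001  -0.0013  0.0009]
6 -0.0467 0.0651 [-0.348  -0.0018  0.4796  0.001  -0.0013  0.0009]
3 -0.0475 0.0583 [-0.3523 -0.0019  0.5134  0.001  -0.0013  0.0009]
0 -0.048 0.0515 [-0.3548 -0.0019  0.5474  0.001  -0.0013  0.0009]
```

View pics/s21.png

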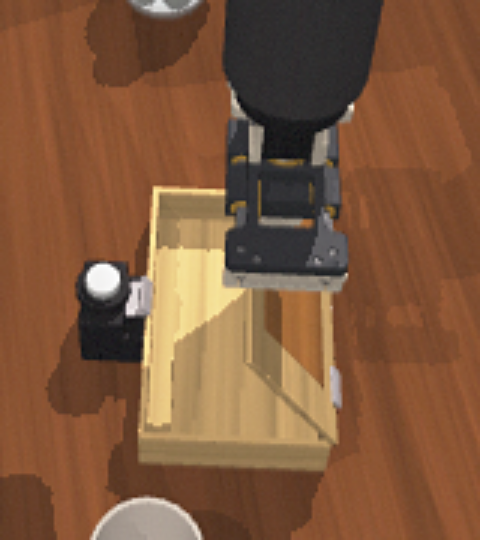

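The lid is leaning forward under the fingers and following them. The box is empty. I'll continue down to about 6 degrees.

>>> {"method": "apply_moves", "body": {"moves": [[-0.05, 0, 0.03, 0, 0, 0], [-0.1, 0, 0.06, 0, 0, 0], [-0.14, 0, 0.1, 0, 0, 0], [-0.18, 0, 0.137, 0, 0, 0], [-0.22, 0, 0.18, 0, 0, 0], [-0.25, 0, 0.227, 0, 0, 0], [-0.28, 0, 0.275, 0, 0, 0], [-0.305, 0, 0.327, 0, 0, 0], [-0.325, 0, 0.38, 0, 0, 0], [-0.34, 0, 0.435, 0, 0, 0], [-0.348, 0, 0.48, 0, 0, 0], [-0.348, 0, 0.48, 0, 0, 0]]}}

```text
time_s: 49.22
tcp_pos: [0.5, -0.1883, 0.0643]
eef_rot: [179.9, -0.1, -11.9]
contact_force: [-0.4, -0.3, 0.4]
gripper_width: 0.0007
```

```bash
python3 - <<'E'
from h import *
p=pose()[0]; b=BR.T@(p[:2]-BC); print(b,p,status.get_state()['contact_force'])
im,d=imaging.capture("side");cv2.imwrite("pics/s22.png",cv2.resize(im[180:360,260:420],None,fx=3,fy=3))
print(move_to(tb(-.05,0,.0515),down(-12)))
E
```

```text
[-0.04698425 -0.00038723] [ 0.49996196 -0.1883102   0.06426182] [-0.43614418 -0.28632848  0.42322945]
[-0.0155 -0.0021  0.0657  0.0012 -0.0006  0.0009]
```

View pics/s22.png

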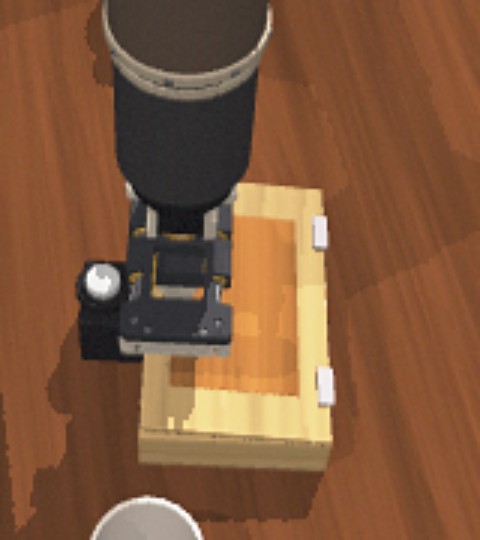

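>>> {"method": "apply_moves", "body": {"moves": [[-0.006, 0, 0.03, 0, 0, 0], [-0.006, 0, 0.045, 0, 0, 0], [-0.006, 0, 0.055, 0, 0, 0], [-0.006, 0, 0.06, 0, 0, 0], [-0.006, 0, 0.06, 0, 0, 0]]}}

```text
time_s: 49.9
tcp_pos: [0.4988, -0.1881, 0.0525]
eef_rot: [179.9, -0.1, -11.9]
contact_force: [0.2, -0.1, 1.5]
gripper_width: 0.0008
```

>>> {"method": "apply_moves", "body": {"moves": [[0, 0, 0.008, 0, 0, 0], [0, 0, 0.015, 0, 0, 0], [0, 0, 0.015, 0, 0, 0]]}}

```text
time_s: 50.28
tcp_pos: [0.4988, -0.1881, 0.0501]
eef_rot: [179.9, -0.1, -11.9]
contact_force: [-3.5, 1.6, 9.7]
gripper_width: 0.0002
```

>>> {"method": "apply_moves", "body": {"moves": [[0, 0, 0.008, 0, 0, 0], [0, 0, 0.015, 0, 0, 0], [0, 0, 0.015, 0, 0, 0]]}}

```text
time_s: 50.65
tcp_pos: [0.4988, -0.1881, 0.0483]
eef_rot: [179.9, -0.1, -11.9]
contact_force: [-6.3, 2.8, 19.0]
gripper_width: 0.0001
```

```bash
python3 - <<'E'
from h import *
for n in ["side","wrist"]:
    im,d=imaging.capture(n);i=imaging.camera_info(n);P=cloud(i,d);q=P.copy();q[...,:2]=(P[...,:2]-BC)@BR
    hsv=cv2.cvtColor(im,cv2.COLOR_BGR2HSV)
    for x in [(-.068,-.05),(-.03,-.01),(.03,.05)]:
        for y in [(-.1,-.06),(.07,.1)]:
            m=(q[...,0]>x[0])&(q[...,0]<x[1])&(q[...,1]>y[0])&(q[...,1]<y[1])&(q[...,2]>.03)&(q[...,2]<.08)
            if m.sum(): print(n,x,y,m.sum(),np.median(q[m][:,2]))
    cv2.imwrite(f"pics/{n}23.png",cv2.resize(im[180:360,260:420],None,fx=3,fy=3) if n=="side" else im)
E
```

```text
side (-0.068, -0.05) (-0.1, -0.06) 123 0.04948224008289026
side (-0.03, -0.01) (-0.1, -0.06) 145 0.05117469870785918
side (0.03, 0.05) (-0.1, -0.06) 146 0.05218809578585476
side (0.03, 0.05) (0.07, 0.1) 78 0.052795540355005444
wrist (-0.068, -0.05) (-0.1, -0.06) 15 0.04782559163876604
wrist (-0.068, -0.05) (0.07, 0.1) 15 0.04701306067804886
wrist (-0.03, -0.01) (-0.1, -0.06) 3260 0.04889950787794903
wrist (-0.03, -0.01) (0.07, 0.1) 2459 0.048698965838727265
wrist (0.03, 0.05) (-0.1, -0.06) 4464 0.050535093128826244
wrist (0.03, 0.05) (0.07, 0.1) 3367 0.05031627851386139
```

View pics/side23.png

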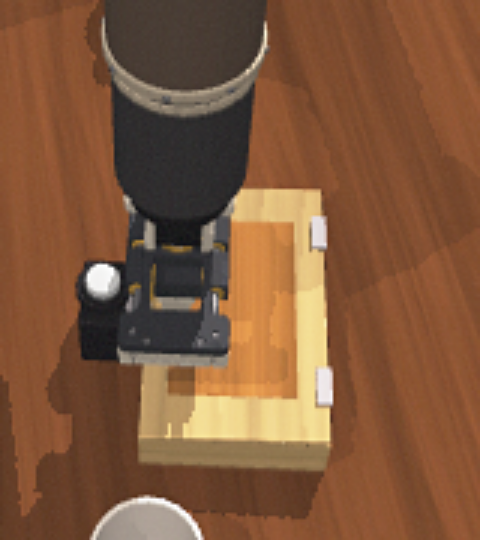

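View pics/wrist23.png

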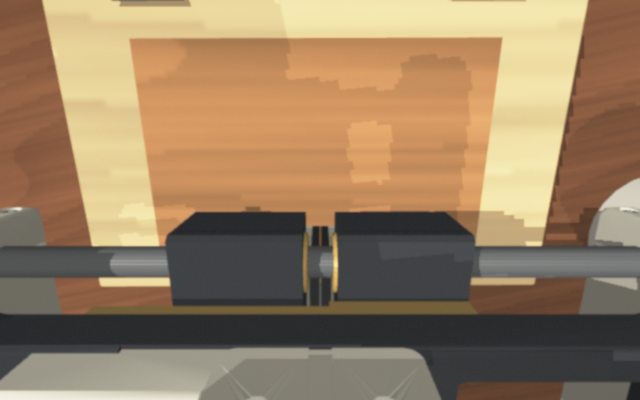

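>>> {"method": "apply_moves", "body": {"moves": [[0, 0, 0.008, 0, 0, 0], [0, 0, 0.008, 0, 0, 0], [0, 0, -0.02, 0, 0, 0], [0, 0, -0.05, 0, 0, 0], [0, 0, -0.1, 0, 0, 0], [0, 0, -0.25, 0, 0, 0], [0, 0, -0.5, 0, 0, 0], [0, 0, -0.75, 0, 0, 0], [-0.2, 0, -0.8, 0, 0, 0], [-0.2, 0, -0.8, 0, 0, 0]]}}

```text
time_s: 52.0
tcp_pos: [0.4581, -0.1792, 0.2101]
eef_rot: [179.9, -0.2, -11.9]
contact_force: [0.0, -1.0, 0.4]
gripper_width: 0.0006
```

```bash
python3 - <<'E'
from h import *
print(status.get_state()['contact_force'],pose()[0])
for n in ["side","wrist"]:
    im,d=imaging.capture(n);i=imaging.camera_info(n);P=cloud(i,d);q=P.copy();q[...,:2]=(P[...,:2]-BC)@BR
    for x in [(-.068,-.05),(-.03,-.01),(.03,.05)]:
        for y in [(-.1,-.06),(.07,.1)]:
            m=(q[...,0]>x[0])&(q[...,0]<x[1])&(q[...,1]>y[0])&(q[...,1]<y[1])&(q[...,2]>.03)&(q[...,2]<.08)
            if m.sum(): print(n,x,y,m.sum(),np.median(q[m][:,2]))
    m=(abs(q[...,0]+.1065)<.01)&(abs(q[...,1])<.01)&(q[...,2]>.06)&(q[...,2]<.09); print('button z',m.sum(),np.median(q[m][:,2]) if m.sum() else None)
    cv2.imwrite(f"pics/{n}24.png",im)
E
```

```text
[ 0.02623516 -0.97055307  0.37448055] [ 0.45810151 -0.17923686  0.21010452]
side (-0.068, -0.05) (-0.1, -0.06) 125 0.05438679011974801
side (-0.068, -0.05) (0.07, 0.1) 23 0.05504594800328655
side (-0.03, -0.01) (-0.1, -0.06) 146 0.05425711616445272
side (-0.03, -0.01) (0.07, 0.1) 76 0.05442956438279889
side (0.03, 0.05) (-0.1, -0.06) 144 0.05357517991331512
side (0.03, 0.05) (0.07, 0.1) 82 0.054126437918375236
button z 67 0.08589601062882868
wrist (-0.068, -0.05) (-0.1, -0.06) 802 0.051825704902568964
wrist (-0.068, -0.05) (0.07, 0.1) 603 0.05154192760673504
wrist (-0.03, -0.01) (-0.1, -0.06) 993 0.05175305374207789
wrist (-0.03, -0.01) (0.07, 0.1) 752 0.05139773022808322
wrist (0.03, 0.05) (-0.1, -0.06) 1131 0.05115019259838166
wrist (0.03, 0.05) (0.07, 0.1) 855 0.05080418933101549
button z 505 0.08298172742196835
```

View pics/side24.png

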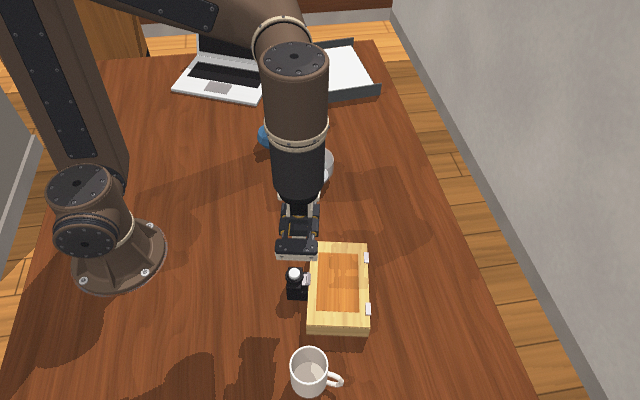

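View pics/wrist24.png

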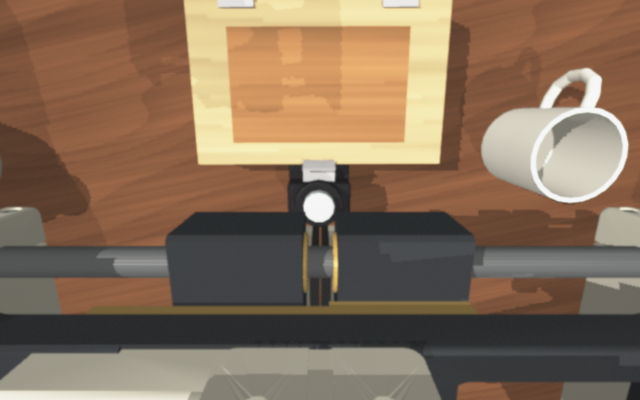

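The lid is latched: its slope is about 0.01 rad, the tongue is over its edge, and the button is up. I'll move the arm aside for one last look at the vase.

>>> {"method": "apply_moves", "body": {"moves": [[-0.1, 0.1, -0.1, 0, 0, 0], [-0.15, 0.3, -0.3, 0, 0, 0], [-0.15, 0.5, -0.5, 0, 0, 0], [-0.15, 0.7, -0.7, 0, 0, 0], [-0.15, 0.8, -0.7, 0, 0, 0], [-0.15, 0.8, -0.7, 0, 0, 0], [-0.15, 0.8, -0.7, 0, 0, 0]]}}

```text
time_s: 52.98
tcp_pos: [0.3969, -0.3294, 0.3481]
eef_rot: [179.9, -0.0, -11.9]
contact_force: [1.0, 0.3, -1.2]
gripper_width: 0.0
```

```bash
python3 - <<'E'
from h import *
im,d=imaging.capture("side");cv2.imwrite("pics/s25.png",cv2.resize(im[60:360,220:420],None,fx=2,fy=2))
im,d=imaging.capture("top");cv2.imwrite("pics/t25.png",cv2.resize(im[120:270,130:500],None,fx=2,fy=2))
E
```

```text
(no output)
```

View pics/s25.png

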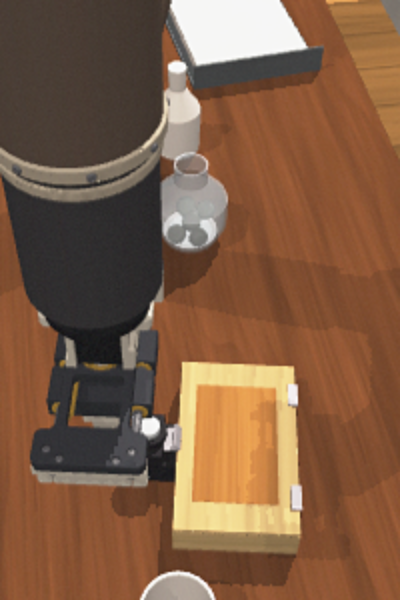

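View pics/t25.png

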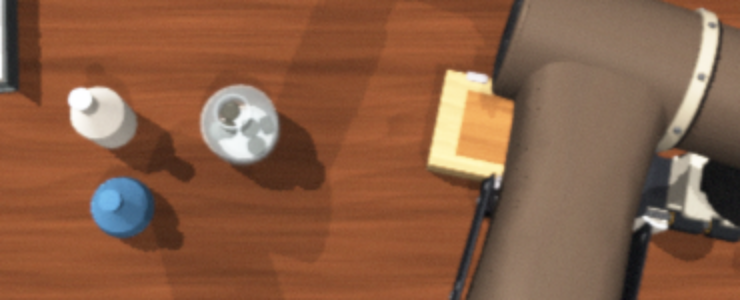

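The vase is upright with the pebbles inside, the lid is shut, the bystanders are in place, and the robot is touching nothing. Handing in.

```bash
python3 -c "
from plant import r,status
print(status.get_state()['contact_force']); print(r.close_job())"
```

```text
[ 0.10034054 -0.3055276   0.47912958]
the job is handed in; nothing more can be done
None
```

The job is handed in at about 53 s of the 210 s allowed. No verdict was reported, so the results below are from my own last checks.

**What I did:** I pressed the button and the lid sprang fully open. I then dropped all six pebbles through the vase's neck, one at a time. Before each drop I measured the vase's mouth again; before the sixth I found it had been knocked about 15 mm aside and corrected for that. Last, I pushed the lid over from behind and pressed it down until it latched, at about 19 N.

**Last checks:**
- **Lid:** flat, with a slope of about 0.01 rad; it stayed shut after I withdrew, with the tongue over its edge and the button up.
- **Vase and pebbles:** the vase stands upright on the desk. The box was empty before I closed it, and all six pebbles were seen low in the vase.
- **Bystanders:** the mug and both ceramic vases look unmoved in the pictures.
- **Robot:** clear of everything, with no contact force.

**Readings that disagreed:**
- **Button press:** it met about 52 N at a reading of 77 mm, 3 mm above the expected bottom. The lid had still released.
- **Vase mouth:** the first top and side camera estimate differed from the wrist camera by about 3 mm in y. I went with the wrist value.
- **Side camera heights:** it read about 3 mm too high at the end.

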